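Move the balance, stirrer and cooling line on by one step

ROBOT

A 6-joint arm with a two-finger parallel gripper is mounted at the origin on a cart in front of the work surface, level with it; the furniture and walls round the work are solid. World frame = base frame: x ahead of the robot, y to its left, z up, the work surface at z = 0. Lengths are in m, angles in degrees, forces in N, time in s.
With the tool pointing down it reaches from about 0.35 to 0.875 m from the base axis. Payload 4.2 kg.
Tool frame: the origin (TCP) lies between the finger pads; the fingertips stand 8 mm ahead of it and the grasp point (between the pads) lies 11 mm behind it; z points along the fingers, y is the line along which they close (so a half turn about z gives the same grasp; the last joint's range is limited). The gripper opens to 87 mm and grips with 3 to 60 N. Pads are 19 mm wide; open, the fingers measure 117 mm over their backs; the gripper's body (75 mm by 190 mm) begins 51 mm behind the grasp point.
Start: joints at [-57.376, 22.042, 0.453, 0, -68.411, -14.817], TCP at [0.191, -0.595, 0.196] pointing down, gripper open.
Joint ranges: [-179.83, 179.83], [-69.29, 118.12], [-61.27, 80.66], [-181.25, 117.63], [-171.15, -9.14], [-177.46, 177.46]. Speed limits (degrees/s): [159.86, 159.86, 180, 180, 180, 180].

INTERFACE

Orientations are given as a 3x3 rotation matrix whose columns are the frame's x, y, z axes.
In Python, from station import sense, capture, camera_model, finish_job, find_in gives the robot as it stands. The module is installed in compiled form; this text tells all that it offers.
- The arm moves only by the tool arm_command, never from a script. Its argument "motion" is a list of rows, each a list of 7 numbers: the finger opening in mm, from 0 to 87, then the shift along the tool's x, y, z in mm, then the turn, a rotation vector about the tool's x, y, z in rad. In form: [[jaw, dx, dy, dz, rx, ry, rz], ...]. A call has 1 to 8 rows; each row shifts and turns the commanded pose from where the row before left it, along the tool's axes as they then stand; what a row does not reach is not made up. A row lasts 1/10 s, in which the tool goes at most 50 mm and 8.59 degrees, less where a joint would pass 70% of its speed; a pose out of reach is approached as far as the arm can. A call with a gripper value outside its range is refused whole. The fingers move at their own pace and stop on an object; the grip force is fixed at half the most. Time passes only in rows, so rows that do not move let the fingers close. It gives the time, the measured TCP pose, the force, the opening and the grip force at its end, in the units of the state.
- sense(): the state, without advancing time (a new reading comes with each control period).
- capture(name): name is "scene" or "top"; returns the picture (400x640x3 uint8, red, green, blue); there is no depth.
- camera_model(name): a dict with "fx", "fy", "cx", "cy" (pixels), "R" (3x3) and "t" (3): a world point X has camera coordinates R X + t. Camera axes: x right, y down, z forward; pixel columns grow to the right and rows downward; lengths in m; the calibration is good to about 2 mm. A picture is of the moment at which its call begins. camera_model takes no time and is no camera call.
- finish_job(): hands the job in; it is judged then, once.
Trained networks look in the newest picture that a camera, given by its name, has taken for a name from the list of things; names that differ only in an ending like _2 or _b are one class to them, and where a whole thing is asked for, a point or a joint stands for the part that bears it (a point fixed in the world has none). Each returns a list of dicts, best first, with "p" (0 to 1); they miss things now and then, are a little off and sometimes report something else, mostly with a low value. They report only what shows in the picture. A call takes as long as a camera call. They do not tell look-alikes from the thing itself.
- find_in(target, camera): "location" ([row, column] in pixels, amid what is visible of it).
The state is a dict: "time_s": time; "joints": joint angles; "joint_velocities": joint speeds; "effort": joint torques, N m; "tcp_pos": TCP position; "ee_rot": TCP orientation; "wrist_force": force on the tool from outside, world axes, zero at the start; "moment": the same for the moment, N m; "gripper_width": opening from 0.0 (shut) to 1.0 (fully open); "gripper_force": force on a finger pad.
Only numpy, scipy, OpenCV 4.12 (cv2) and the standard library are available. Lean on these libraries where they do the work, as an engineer would, in place of code of your own. Each camera call takes 0.05 s, during which the arm holds its last target. There are 200 camera calls.

TASK

Three vessels each have to move on to the next place, and every place is taken, so stand the beaker or the vial in the empty steel tray while you make room. The conical flask of pale blue solution goes from the stirrer plate into the recess of the cork stand to cool, the glass beaker from the balance onto the stirrer plate, and the white-capped vial from the cork stand onto the balance pan, each upright, well centred and let go. The flask is hot, so lift it straight from the stirrer to the cork and set it down nowhere else; keep everything upright, do not press hard on the balance, and do not disturb the timer or the two brown bottles.

Things in the scene. Friction and masses are not known exactly. Their poses are not given: they have to be found in the camera images.
- flask_center (a point): conical glass flask with pale blue contents, 104 mm tall, base 67 mm across, tapering to a straight neck 24 mm across that runs from 73 to 101 mm above its foot, below a rim 30 mm across; 70 to 140 g; the point is on its axis, 52 mm above its foot, z up along the axis. Grasp it by the neck. At the start it stands on the stirrer plate. It is hot
- beaker_center (a point): small clear glass beaker, open, 68 mm tall, wall 52 mm across outside and rim (top 7 mm) 56 mm across; 35 to 70 g; the point is on its axis, 34 mm above its foot, z up along the axis. Grasp it from above across the outside. At the start it stands on the balance pan
- vial_center (a point): small sample vial with a white screw cap, 53 mm tall; body 20 mm across, cap 25 mm across and 17 mm high (from 36 mm above the foot to the top); 15 to 31 g; the point is on its axis, 26.5 mm above its foot, z up along the axis. Grasp it by the cap. At the start it stands in the recess of the cork stand
- pan_center (a point): balance: white housing 186 x 146 mm with a grey display panel at its front, fixed to the bench; the point is the centre of the top face of its round flat steel pan (119 mm across), 64 mm above the bench. The pan is sprung: it gives about 0.3 mm per newton and meets its stop 4 mm down, and it must not be loaded beyond 15 N. x points away from the display panel, z up
- plate_center (a point): magnetic stirrer: light grey box 210 x 165 mm with two black knobs and a green switch at its front, fixed to the bench; the point is the centre of the top face of its round flat plate (137 mm across), 90 mm above the bench; x points away from the knobs, z up
- cork_floor (a point): round brown cork stand, 114 mm across and 22 mm high, fixed, with a round flat-bottomed recess 86 mm across and 8 mm deep; the point is the centre of the recess floor, 14 mm above the bench, z up
- tray_floor (a point): flat stainless steel tray, 150 x 112 mm outside (x by y), walls 14 mm high and 2 mm thick with a 5 mm rolled rim, fixed, empty at the start; the point is the centre of its floor, 2 mm above the bench, z up
- dropper_center (a point): bystander: brown dropper bottle with grey teat, 31 mm across, 86 mm tall, loose on the bench; the point is on its axis half-way up
- amber_center (a point): bystander: large brown bottle with blue cap, 70 mm across, 158 mm tall, loose on the bench; the point is on its axis half-way up
- timer: bystander: white square lab timer with a grey display, 62 x 62 x 20 mm, lying loose on the bench; origin at the centre of its underside
There are look-alikes about, which are no part of the job. Several things look just like the part that bears cork_floor: the one meant starts nearest to the robot's base.

How it is judged (in metres and radians):
On the way:
1. the beaker or the vial stands in the steel tray, upright and let go (((horizontal distance between beaker_center and tray_floor below 0.05 m and z of beaker_center in the frame of tray_floor between 0.03 and 0.038 m and angle between beaker_center's own z axis and vertical below 0.06 rad and contact force between beaker and the fingers below 0.05 N and linear speed of beaker below 0.02 m/s and angular speed of beaker below 0.15 rad/s) or (horizontal distance between vial_center and tray_floor below 0.05 m and z of vial_center in the frame of tray_floor between 0.0225 and 0.0305 m and angle between vial_center's own z axis and vertical below 0.06 rad and contact force between vial and the fingers below 0.05 N and linear speed of vial below 0.02 m/s and angular speed of vial below 0.15 rad/s))), for 0.2 s.
At the end, for the whole second after the job is handed in: the flask stands flat in the cork recess (axis within 13 mm of its centre), the beaker on the stirrer plate and the vial on the balance pan (each within 20 mm of the centre), all upright within 3.4 degrees, at rest and let go (horizontal distance between flask_center and cork_floor below 0.013 m and z of flask_center in the frame of cork_floor between 0.048 and 0.056 m and angle between each of flask_center, beaker_center, vial_center's own z axis and vertical below 0.06 rad and horizontal distance between beaker_center and plate_center below 0.02 m and z of beaker_center in the frame of plate_center between 0.03 and 0.038 m and horizontal distance between vial_center and pan_center below 0.02 m and z of vial_center in the frame of pan_center between 0.0225 and 0.0305 m and linear speed of each of flask, beaker, vial below 0.02 m/s and angular speed of each of flask, beaker, vial below 0.15 rad/s); the robot touches nothing.
It fails at once if the hot flask touches the balance or is lowered to the bench or the tray (foot less than 8 mm above the bench) (contact force between flask and balance above 0.2 N or height (world z) of flask_center below 0.06 m).
It fails at once if the hot flask is let go away from both the stirrer plate and the cork (contact force between flask and the fingers below 0.05 N and linear speed of flask below 0.02 m/s and horizontal distance between flask_center and cork_floor above 0.06 m and horizontal distance between flask_center and plate_center above 0.075 m).
It fails at once if more than 15 N on the balance (contact force between balance and anything else above 15 N).
It fails at once if a vessel is tipped by more than 29 degrees (angle between any of flask_center, beaker_center, vial_center's own z axis and vertical above 0.5 rad).
It fails at once if the timer or one of the brown bottles is shifted by more than 15 mm (distance of any of timer, dropper_center, amber_center from where it was at the start of the episode above 0.015 m).
It also fails if it takes over 138 s, if anything falls off the work surface, if the arm or the gripper's body presses on something with over 40 N, if the wrist force passes 120 N, or if a joint passes its speed limit or range.

## Working session

There is one attempt and no reset: what is moved stays moved. The work goes in short steps, Python scripts to look and compute and a tool call to move; the robot and the scene stay as the last step left them, time stands still between calls to the robot, and variables do not carry over. Pictures are saved under pics/ and viewed, at most 14 in all, crops included, and the job is handed in when it is done.

Besides the shell and the picture viewer there is one more tool, called after "Emit:" as name(argument=value, ...) on one line, values as JSON. arm_command: Moves the arm, as the interface text tells. Its arguments: {"type":"object","properties":{"motion":{"type":"array"}},"required":["motion"]}

```bash
mkdir -p pics; cat > h.py <<'E'
import numpy as np, cv2
from station import *
def px2w(cam,rc,z):
    m=camera_model(cam);R=np.array(m["R"]);t=np.array(m["t"])
    d=R.T@np.array([(rc[1]-m["cx"])/m["fx"],(rc[0]-m["cy"])/m["fy"],1.]);c=-R.T@t
    return c+d*(z-c[2])/d[2]
def w2px(cam,X):
    m=camera_model(cam);p=np.array(m["R"])@np.array(X)+np.array(m["t"])
    return [m["cy"]+m["fy"]*p[1]/p[2],m["cx"]+m["fx"]*p[0]/p[2]]
def save(cam,n):
    im=capture(cam);cv2.imwrite(f"pics/{n}.png",cv2.cvtColor(im,cv2.COLOR_RGB2BGR));return im
E
python3 - <<'E'
from h import *
save("scene","s0");save("top","t0")
for c in("scene","top"):
    m=camera_model(c);R=np.array(m["R"]);print(c,m["fx"],-R.T@np.array(m["t"]),R.round(2).tolist())
    for n,z in dict(flask_center=.142,beaker_center=.098,vial_center=.0405,pan_center=.064,plate_center=.09,cork_floor=.014,tray_floor=.002,dropper_center=.043,amber_center=.079,timer=.01).items():
        for r in find_in(n,c)[:4]: print(n,np.round(r["location"],1),round(r["p"],2),px2w(c,r["location"],z).round(3))
s=sense();print(s["ee_rot"],s["tcp_pos"],s["time_s"])
E
```

```text
scene 409.6525035571568 [-0.3395259   0.88082306  0.88890518] [[-0.63, -0.77, 0.02], [-0.44, 0.34, -0.83], [0.63, -0.54, -0.56]]
flask_center [164. 360.] 0.67 [ 0.61  -0.09   0.142]
beaker_center [195.4 322. ] 0.55 [0.582 0.116 0.098]
beaker_center [248.5 266.9] 0.23 [0.461 0.42  0.098]
beaker_center [187.6 369. ] 0.18 [ 0.518 -0.052  0.098]
vial_center [250.9 267.5] 0.51 [0.508 0.391 0.041]
pan_center [216.3 324.6] 0.73 [0.516 0.157 0.064]
plate_center [186.1 367.4] 0.67 [ 0.538 -0.064  0.09 ]
plate_center [198.1 322.9] 0.48 [0.576 0.116 0.09 ]
cork_floor [264.  276.3] 0.89 [0.467 0.388 0.014]
cork_floor [231.3 222. ] 0.76 [0.713 0.443 0.014]
cork_floor [325.8 229.1] 0.64 [0.348 0.614 0.014]
tray_floor [181.6 425.1] 0.58 [ 0.513 -0.387  0.002]
dropper_center [249.6 268.9] 0.74 [0.508 0.386 0.043]
dropper_center [231.5 376.5] 0.49 [0.367 0.055 0.043]
dropper_center [218.8 326.8] 0.17 [0.522 0.141 0.043]
amber_center [212.3 265.3] 0.79 [0.639 0.314 0.079]
top 412.7173076325746 [0.42243626 0.13409829 1.73303048] [[0.03, -1.0, 0.01], [-1.0, -0.03, -0.08], [0.08, -0.0, -1.0]]
flask_center [182.8 371.2] 0.62 [ 0.626 -0.111  0.142]
beaker_center [193.8 315.1] 0.51 [0.581 0.105 0.098]
pan_center [207.7 305.1] 0.95 [0.526 0.143 0.064]
plate_center [196.4 370.7] 0.68 [ 0.577 -0.118  0.09 ]
cork_floor [159.2 237.6] 0.71 [0.726 0.433 0.014]
cork_floor [212.9 247.2] 0.69 [0.501 0.384 0.014]
cork_floor [249.  189.9] 0.65 [0.345 0.615 0.014]
tray_floor [214.4 430.1] 0.76 [ 0.517 -0.382  0.002]
dropper_center [245.3 328.1] 0.61 [0.377 0.046 0.043]
amber_center [175.5 265.5] 0.52 [0.651 0.307 0.079]
timer [243.4 289.4] 0.63 [0.38  0.205 0.01 ]
[[-9.52076700e-01 -3.05859374e-01 -2.15847586e-06]
 [-3.05859373e-01  9.52076700e-01  2.07611826e-05]
 [-4.29496774e-06  2.04264283e-05 -1.00000000e+00]] [ 0.19116528 -0.59501527  0.19624168] 1.1
```

View pics/s0.png

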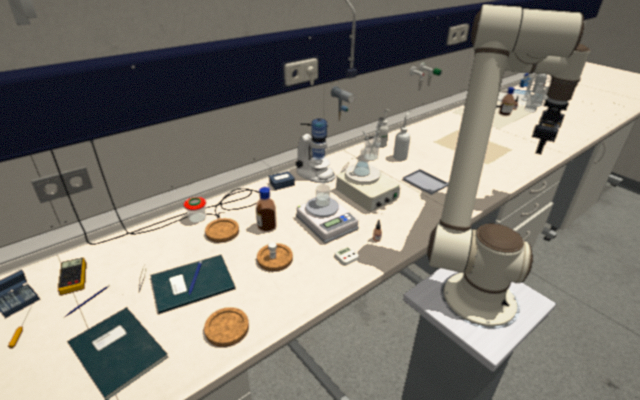

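View pics/t0.png

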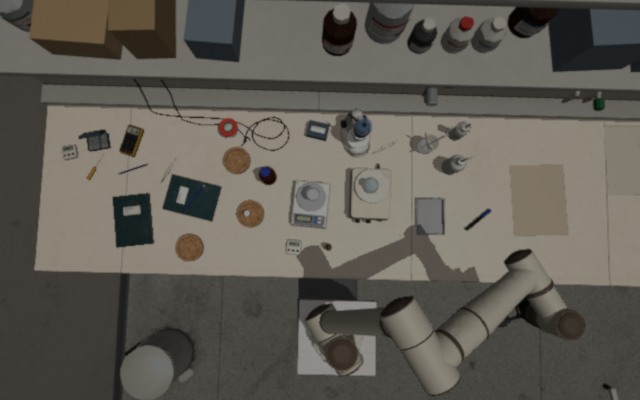

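The top view shows the balance (310,205), stirrer with flask (370,190), the cork with vial (250,213), tray (430,215), timer (293,247), dropper (327,247) and amber bottle (267,175). I'll enlarge for precision.

```bash
python3 - <<'E'
from h import *
t=cv2.imread("pics/t0.png");s=cv2.imread("pics/s0.png")
a=t[150:260,225:395];cv2.imwrite("pics/t1.png",cv2.resize(a,None,fx=4.7,fy=4.7,interpolation=cv2.INTER_CUBIC))
b=s[130:290,245:405];cv2.imwrite("pics/s1.png",cv2.resize(b,None,fx=3.75,fy=3.75,interpolation=cv2.INTER_CUBIC))
E
```

```text
(no output)
```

View pics/t1.png

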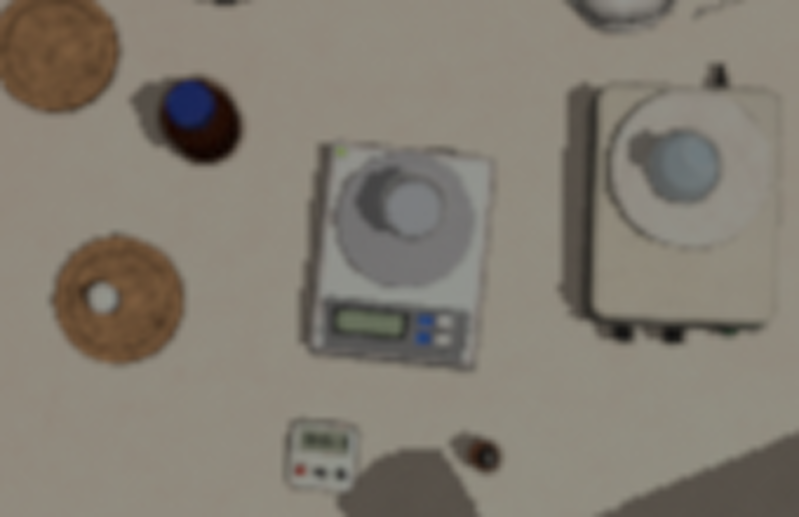

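View pics/s1.png

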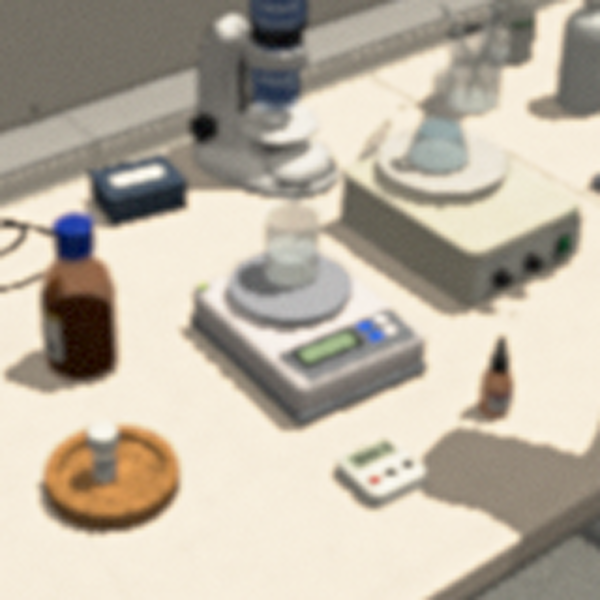

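```bash
python3 - <<'E'
from h import *
T=lambda x,y:[(y+.5)/4.7-.5+150,(x+.5)/4.7-.5+225]
S=lambda x,y:[(y+.5)/3.75-.5+130,(x+.5)/3.75-.5+245]
for n,x,y,z in[("cork",118.5,299,.022),("vialtop",103,297,.067),("pan",403.5,219,.064),("beaker mid",413,208,.09),("plate",688,168,.09),("flask base",685,165,.1)]:
    print("T",n,px2w("top",T(x,y),z).round(4))
for n,x,y,z in[("cork",112,472,.022),("vialcaptop",102,430,.067),("vialbase",106,477,.014),("pan",290,287,.064),("beaker rim",292,212,.132),("beaker base",292,275,.064),("flask base",440,158,.09),("plate",441,162,.09)]:
    print("S",n,px2w("scene",S(x,y),z).round(4))
for n,z in dict(flask_center=.1,tray_floor=.002).items():print(n)
t=cv2.imread("pics/t0.png");s=cv2.imread("pics/s0.png")
a=cv2.resize(t[160:250,340:460],None,fx=6,fy=6,interpolation=cv2.INTER_CUBIC)[:,:,:]
b=cv2.resize(s[140:200,325:405],None,fx=6,fy=6,interpolation=cv2.INTER_CUBIC)
o=np.zeros((540+0,720,3),np.uint8);o[:]=a;
cv2.imwrite("pics/m.png",o);cv2.imwrite("pics/m2.png",b)
print(w2px("scene",[.577,-.118,.19]))
E
```

```text
T cork [0.4998 0.3722 0.022 ]
T vialtop [0.4991 0.3793 0.067 ]
T pan [0.5738 0.1231 0.064 ]
T beaker mid [0.581  0.1154 0.09  ]
T plate [ 0.6218 -0.1182  0.09  ]
T flask base [ 0.6231 -0.1141  0.1   ]
S cork [0.495  0.3753 0.022 ]
S vialcaptop [0.4994 0.3797 0.067 ]
S vialbase [0.5006 0.378  0.014 ]
S pan [0.5679 0.1261 0.064 ]
S beaker rim [0.5862 0.1106 0.132 ]
S beaker base [0.5822 0.1121 0.064 ]
S flask base [ 0.6264 -0.121   0.09  ]
S plate [ 0.6198 -0.1161  0.09  ]
flask_center
tray_floor
[np.float64(153.85651597695264), np.float64(372.6519128454345)]
```

View pics/m.png

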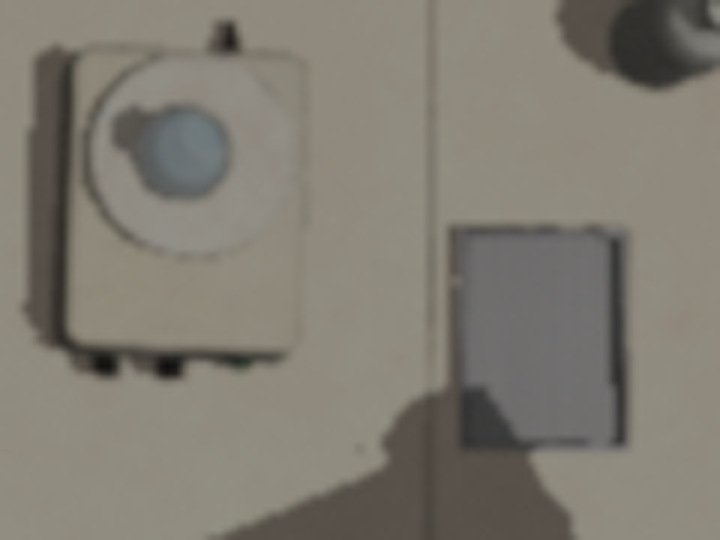

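View pics/m2.png

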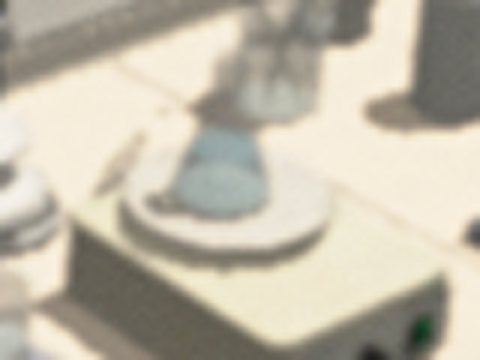

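The views show the flask on the plate, the beaker on the pan, the vial off centre in the cork, and the tray at (430,215) in the top view. Estimates (x, y):

| Thing | x | y |
|---|---|---|
| beaker | .583 | .113 |
| pan | .571 | .124 |
| vial | .499 | .379 |
| cork | .498 | .374 |
| plate | .621 | -.117 |
| flask | .625 | -.117 |
| tray | .517 | -.384 |

First I align the tool with the world axes, rise, and go to the beaker.

Emit:
arm_command(motion=[[87,0,0,-35,0,0,0.1037],[87,0,0,-35,0,0,0.1037],[87,0,0,-35,0,0,0.1037],[87,-23,41,0,0,0,0],[87,-23,41,0,0,0,0],[87,-23,41,0,0,0,0],[87,-23,41,0,0,0,0],[87,-23,41,0,0,0,0]])

```text
time_s: 1.9
tcp_pos: [0.3067, -0.3884, 0.3015]
ee_rot: [[-1.0, 0.001, 0.001], [0.001, 1.0, -0.0], [-0.001, -0.0, -1.0]]
wrist_force: [1.9, 0.2, -0.6]
gripper_width: 0.999
gripper_force: 0.0
```

Emit:
arm_command(motion=[[87,-23,41,0,0,0,0],[87,-23,41,0,0,0,0],[87,-23,41,0,0,0,0],[87,-23,41,0,0,0,0],[87,-23,41,0,0,0,0],[87,-23,41,0,0,0,0],[87,-23,41,0,0,0,0],[87,-23,41,0,0,0,0]])

```text
time_s: 2.7
tcp_pos: [0.4909, -0.0602, 0.3017]
ee_rot: [[-1.0, -0.0, 0.001], [-0.0, 1.0, 0.0], [-0.001, 0.0, -1.0]]
wrist_force: [1.0, -0.4, 0.2]
gripper_width: 1.002
gripper_force: 0.0
```

Emit:
arm_command(motion=[[87,-23,43,0,0,0,0],[87,-23,43,0,0,0,0],[87,-23,43,0,0,0,0],[87,-23,44,0,0,0,0],[87,0,0,45,0,0,0],[87,0,0,45,0,0,0],[87,0,0,30,0,0,0],[87,0,0,0,0,0,0]])

```text
time_s: 3.5
tcp_pos: [0.5792, 0.11, 0.1762]
ee_rot: [[-1.0, 0.001, -0.01], [0.001, 1.0, -0.003], [0.01, -0.003, -1.0]]
wrist_force: [0.7, -0.1, 0.5]
gripper_width: 0.998
gripper_force: 0.0
```

```bash
python3 - <<'E'
from h import *
print(sense()["tcp_pos"])
s=save("scene","s2")
b=cv2.resize(cv2.cvtColor(s,cv2.COLOR_RGB2BGR)[130:230,270:390],None,fx=6,fy=6,interpolation=cv2.INTER_CUBIC)
cv2.imwrite("pics/s2c.png",b)
for z in(.064,.132,.19): print(w2px("scene",[.583,.113,z]))
E
```

```text
[0.579187   0.11001861 0.17622941]
[np.float64(202.95886385452073), np.float64(322.15923140831)]
[np.float64(186.7771382562339), np.float64(322.5429023956683)]
[np.float64(172.2781773816488), np.float64(322.88667479501055)]
```

View pics/s2c.png

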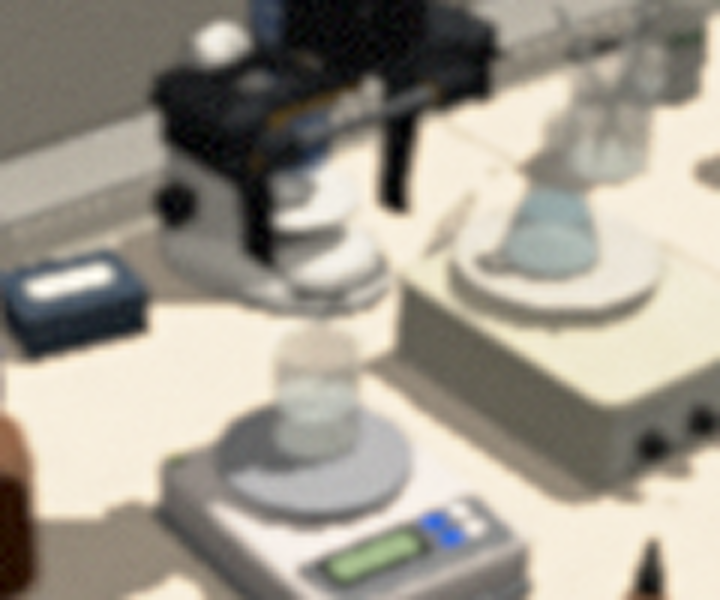

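The picture shows the open fingers above the beaker, with tips at about (218,313) and (208... upper right) in crop terms (258,262) and (395,210). I'll check these against projection.

```bash
python3 - <<'E'
from h import *
p=sense()["tcp_pos"];print(p)
for dy in(-.05,.05):
  r=w2px("scene",[p[0],p[1]+dy,p[2]-.008]);print([(r[1]+.5-270)*6,(r[0]+.5-130)*6])
for z in(.064,.132):
  r=w2px("scene",[.583,.113,z]);print([(r[1]+.5-270)*6,(r[0]+.5-130)*6])
E
```

```text
[0.58150735 0.11036886 0.1797835 ]
[np.float64(391.81283565689284), np.float64(257.32462812548266)]
[np.float64(255.37887765102255), np.float64(311.8599628367871)]
[np.float64(315.95538844986004), np.float64(440.7531831271244)]
[np.float64(318.25741437400984), np.float64(343.66282953740347)]
```

Emit:
arm_command(motion=[[87,-1,2.5,18,0,0,0],[87,0,0,18,0,0,0],[87,0,0,18,0,0,0],[87,0,0,0,0,0,0],[87,0,0,0,0,0,0]])

```text
time_s: 4.05
tcp_pos: [0.5849, 0.1137, 0.1297]
ee_rot: [[-1.0, -0.0, 0.004], [-0.0, 1.0, 0.001], [-0.004, 0.001, -1.0]]
wrist_force: [0.4, -0.9, 0.5]
gripper_width: 0.998
gripper_force: 0.0
```

```bash
python3 - <<'E'
from h import *
s=save("scene","s3")
b=cv2.resize(cv2.cvtColor(s,cv2.COLOR_RGB2BGR)[140:220,280:380],None,fx=6,fy=6,interpolation=cv2.INTER_CUBIC)
cv2.imwrite("pics/s3c.png",b)
p=sense()["tcp_pos"];print(p)
for dy in(-.05,.05):
  r=w2px("scene",[p[0],p[1]+dy,p[2]-.008]);print([(r[1]+.5-280)*6,(r[0]+.5-140)*6])
E
```

```text
[0.58504906 0.11376916 0.12986826]
[np.float64(320.44598526236496), np.float64(269.78807625741996)]
[np.float64(186.32039859584984), np.float64(326.0172452879777)]
```

View pics/s3c.png

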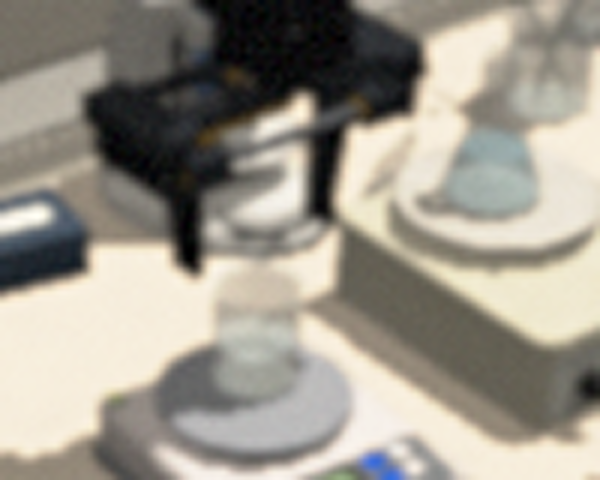

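The tips, at (190,270) and (322,217), appear about 9 px above the projection, with columns right. Checking with the top camera.

```bash
python3 - <<'E'
from h import *
s=save("top","t3")
b=cv2.resize(cv2.cvtColor(s,cv2.COLOR_RGB2BGR)[140:280,220:400],None,fx=4.2,fy=4.2,interpolation=cv2.INTER_CUBIC)
cv2.imwrite("pics/t3c.png",b)
p=sense();print(p["joints"],p["wrist_force"])
p=p["tcp_pos"]
for dy,z in((-.0585,-.008),(.0585,-.008),(-.095,.062),(.095,.062)):
  r=w2px("top",[p[0],p[1]+dy,p[2]+z]);print([(r[1]+.5-220)*4.2,(r[0]+.5-140)*4.2])
E
```

```text
[ 2.65860437e+01  2.21929088e+01 -9.44936017e+00  4.74488926e-02
 -5.81113555e+01 -1.16612399e+02] [-0.31580417  1.39327072 -0.24598592]
[np.float64(455.4411835525815), np.float64(222.7333078636266)]
[np.float64(330.24390692341126), np.float64(219.2651156605201)]
[np.float64(500.25874514531716), np.float64(216.1157617889207)]
[np.float64(287.79289297118777), np.float64(210.22698822245627)]
```

View pics/t3c.png

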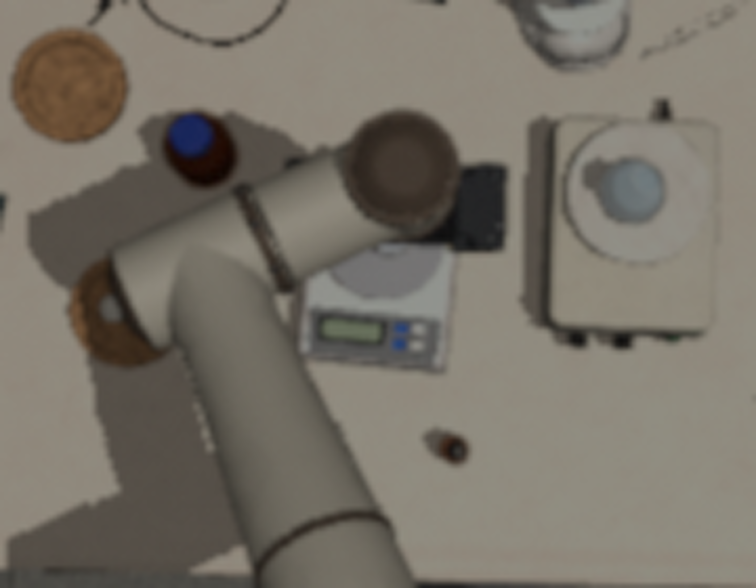

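```bash
python3 - <<'E'
from h import *
p=sense()["tcp_pos"]
for dx in(-.0375,.0375):
 for dy in(-.095,.095):
  for dz in(.062,.1):
   r=w2px("scene",[p[0]+dx,p[1]+dy,p[2]+dz]);print(dx,dy,dz,np.round([(r[1]+.5-280)*6,(r[0]+.5-140)*6]))
print(np.round(w2px("scene",[.191,-.595,.188])))
s=cv2.imread("pics/s0.png");cv2.imwrite("pics/s0c.png",cv2.resize(s[60:170,500:600],None,fx=5,fy=5,interpolation=cv2.INTER_CUBIC))
E
```

```text
-0.0375 -0.095 0.062 [427. 169.]
-0.0375 -0.095 0.1 [430. 111.]
-0.0375 0.095 0.062 [163. 275.]
-0.0375 0.095 0.1 [163. 214.]
0.0375 -0.095 0.062 [342. 119.]
0.0375 -0.095 0.1 [344.  62.]
0.0375 0.095 0.062 [ 81. 218.]
0.0375 0.095 0.1 [ 80. 158.]
[157. 538.]
```

View pics/s0c.png

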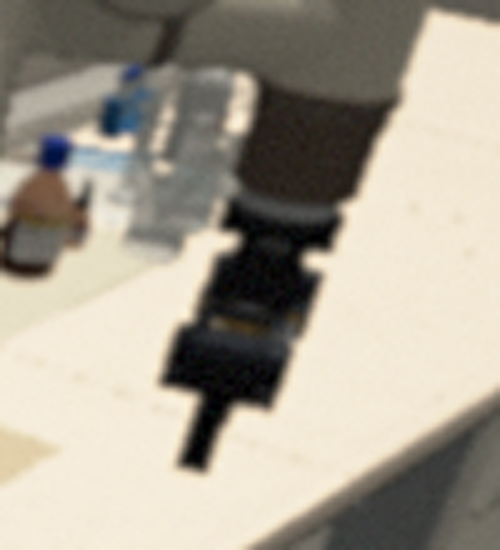

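Observed tips lie ~38 mm higher than reported poses imply. I'll descend to a level that is safe either way and measure the dark fingertips numerically.

Emit:
arm_command(motion=[[87,1,-0.5,15,0,0,0],[87,0,0,15,0,0,0],[87,0,0,5,0,0,0],[87,0,0,0,0,0,0],[87,0,0,0,0,0,0]])

```text
time_s: 4.65
tcp_pos: [0.5832, 0.1131, 0.0935]
ee_rot: [[-1.0, -0.0, 0.002], [-0.0, 1.0, 0.001], [-0.002, 0.001, -1.0]]
wrist_force: [-0.6, -0.5, 0.3]
gripper_width: 0.999
gripper_force: 0.0
```

```bash
python3 - <<'E'
from h import *
s=save("scene","s4");S=sense();p=S["tcp_pos"];print(p,S["wrist_force"])
g=s.max(2)
for c in list(range(307,318))+list(range(328,338)):
    r=np.where(g[150:205,c]<60)[0]; print(c,150+r.max() if len(r) else None,end="; ")
for dx in(-.01,.01):
 for dy in(-.0585,-.0435,.0435,.0585):
  print(dx,dy,np.round(w2px("scene",[p[0]+dx,p[1]+dy,p[2]-.008]),1))
b=cv2.resize(cv2.cvtColor(s,cv2.COLOR_RGB2BGR)[140:220,280:380],None,fx=6,fy=6,interpolation=cv2.INTER_CUBIC)
cv2.imwrite("pics/s4c.png",b)
E
```

```text
[0.58322661 0.11314364 0.09348249] [0.00951438 0.33419907 0.549538  ]
307 181; 308 182; 309 183; 310 191; 311 192; 312 193; 313 181; 314 180; 315 180; 316 179; 317 179; 328 164; 329 164; 330 163; 331 164; 332 183; 333 184; 334 184; 335 184; 336 178; 337 166; -0.01 -0.0585 [193.7 336.6]
-0.01 -0.0435 [195.  333.4]
-0.01 0.0435 [203.5 314.2]
-0.01 0.0585 [205.  310.8]
0.01 -0.0585 [191.2 333. ]
0.01 -0.0435 [192.6 329.8]
0.01 0.0435 [200.9 310.7]
0.01 0.0585 [202.3 307.3]
```

View pics/s4c.png

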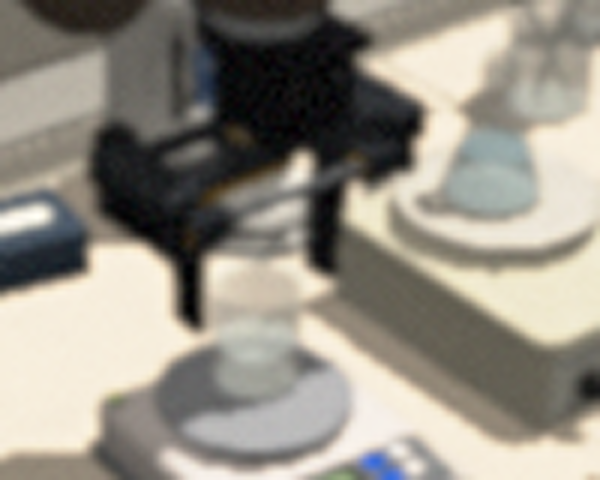

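The image confirms it: the tips at (190,325) and (322,270) are only about 10 mm below the rim, so true heights are about 38 mm above reported. I'll lower in stages.

Emit:
arm_command(motion=[[87,0,0,10,0,0,0],[87,0,0,10,0,0,0],[87,0,0,0,0,0,0],[87,0,0,0,0,0,0]])

```text
time_s: 5.1
tcp_pos: [0.5821, 0.1127, 0.0716]
ee_rot: [[-1.0, 0.0, -0.001], [0.0, 1.0, -0.001], [0.001, -0.001, -1.0]]
wrist_force: [0.3, 0.5, -0.1]
gripper_width: 0.999
gripper_force: 0.0
```

```bash
cat >> h.py <<'E'
def tips(n,cn=None):
    s=save("scene",n);S=sense();p=S["tcp_pos"];print(p.round(4) if hasattr(p,'round') else p,np.round(S["wrist_force"],2),S["gripper_width"])
    g=s.max(2)
    for dy in(-.05,.05):
        r0,c0=w2px("scene",[p[0],p[1]+dy,p[2]-.008])
        print("pred",round(r0,1),round(c0,1),[(c,int(r0)-25+np.where(g[int(r0)-25:int(r0)+12,c]<60)[0].max(initial=-99)) for c in range(int(c0)-4,int(c0)+6)])
E
python3 - <<'E'
from h import *
tips("s5")
E
```

```text
[0.5824 0.1128 0.0721] [-0.21  0.42  1.72] 1.0021396926776656
pred 198.2 333.0 [(329, np.int64(74)), (330, np.int64(74)), (331, np.int64(74)), (332, np.int64(189)), (333, np.int64(190)), (334, np.int64(190)), (335, np.int64(189)), (336, np.int64(184)), (337, np.int64(179)), (338, np.int64(74))]
pred 207.9 311.2 [(307, np.int64(186)), (308, np.int64(187)), (309, np.int64(188)), (310, np.int64(191)), (311, np.int64(199)), (312, np.int64(199)), (313, np.int64(200)), (314, np.int64(185)), (315, np.int64(185)), (316, np.int64(185))]
```

Emit:
arm_command(motion=[[87,0,0,7,0,0,0],[87,0,0,6,0,0,0],[87,0,0,0,0,0,0],[87,0,0,0,0,0,0]])

```text
time_s: 5.55
tcp_pos: [0.5823, 0.1127, 0.059]
ee_rot: [[-1.0, 0.0, -0.0], [0.0, 1.0, -0.0], [0.0, -0.0, -1.0]]
wrist_force: [0.6, 0.1, 0.4]
gripper_width: 1.004
gripper_force: 0.0
```

Emit:
arm_command(motion=[[40,0,0,0,0,0,0],[40,0,0,0,0,0,0],[40,0,0,0,0,0,0],[40,0,0,0,0,0,0],[40,0,0,0,0,0,0],[40,0,0,0,0,0,0],[40,0,0,0,0,0,0],[40,0,0,0,0,0,0]])

```text
time_s: 6.35
tcp_pos: [0.5824, 0.1129, 0.0593]
ee_rot: [[-1.0, 0.0, 0.0], [0.0, 1.0, 0.0], [-0.0, 0.0, -1.0]]
wrist_force: [-0.2, -0.1, 0.2]
gripper_width: 0.614
gripper_force: 30.0
```

Emit:
arm_command(motion=[[40,0,0,-10,0,0,0],[40,0,0,-25,0,0,0],[40,0,0,-35,0,0,0],[40,0,0,-35,0,0,0],[40,0,0,-35,0,0,0],[40,0,0,-25,0,0,0],[40,0,0,-10,0,0,0],[40,0,0,0,0,0,0]])

```text
time_s: 7.15
tcp_pos: [0.5828, 0.113, 0.2358]
ee_rot: [[-1.0, 0.0, 0.003], [0.0, 1.0, 0.001], [-0.003, 0.001, -1.0]]
wrist_force: [0.1, 0.7, -0.6]
gripper_width: 0.609
gripper_force: 30.0
```

Emit:
arm_command(motion=[[40,2,-15,0,0,0,0],[40,4,-30,0,0,0,0],[40,5,-40,0,0,0,0],[40,5,-40,0,0,0,0],[40,5,-40,0,0,0,0],[40,5,-40,0,0,0,0],[40,5,-40,0,0,0,0],[40,5,-40,0,0,0,0]])

```text
time_s: 7.95
tcp_pos: [0.5442, -0.1741, 0.2321]
ee_rot: [[-1.0, 0.001, -0.004], [0.001, 1.0, 0.001], [0.004, 0.001, -1.0]]
wrist_force: [0.9, 0.6, -0.5]
gripper_width: 0.611
gripper_force: 30.0
```

Emit:
arm_command(motion=[[40,5,-40,0,0,0,0],[40,5,-40,0,0,0,0],[40,5,-40,0,0,0,0],[40,5,-40,0,0,0,0],[40,5,-30,0,0,0,0],[40,4,-20,0,0,0,0],[40,0,0,0,0,0,0],[40,0,0,0,0,0,0]])

```text
time_s: 8.75
tcp_pos: [0.5158, -0.3823, 0.2321]
ee_rot: [[-1.0, 0.002, -0.004], [0.002, 1.0, 0.002], [0.004, 0.002, -1.0]]
wrist_force: [-0.0, 0.2, -0.5]
gripper_width: 0.614
gripper_force: 30.0
```

Emit:
arm_command(motion=[[40,0,0,15,0,0,0],[40,0,0,35,0,0,0],[40,0,0,35,0,0,0],[40,0,0,35,0,0,0],[40,0,0,35,0,0,0],[40,0,0,30,0,0,0],[40,0,0,15,0,0,0],[40,0,0,0,0,0,0]])

```text
time_s: 9.55
tcp_pos: [0.515, -0.3799, 0.0308]
ee_rot: [[-1.0, -0.001, -0.007], [-0.001, 1.0, 0.004], [0.007, 0.004, -1.0]]
wrist_force: [-0.7, -0.6, -0.8]
gripper_width: 0.611
gripper_force: 30.0
```

```bash
python3 - <<'E'
from h import *
tips("s6")
for z in(.002,.1):
  print(find_in("beaker_center","scene")[:1],np.round(w2px("scene",[.517,-.384,z]),1))
s=cv2.imread("pics/s6.png");cv2.imwrite("pics/s6c.png",cv2.resize(s[120:210,370:480],None,fx=6,fy=6,interpolation=cv2.INTER_CUBIC))
E
```

```text
[ 0.5164 -0.3809  0.0329] [1.23 0.46 0.68] 0.6115651841776466
pred 173.3 432.1 [(428, np.int64(49)), (429, np.int64(49)), (430, np.int64(49)), (431, np.int64(49)), (432, np.int64(49)), (433, np.int64(49)), (434, np.int64(49)), (435, np.int64(49)), (436, np.int64(49)), (437, np.int64(49))]
pred 180.8 416.6 [(412, np.int64(158)), (413, np.int64(158)), (414, np.int64(159)), (415, np.int64(159)), (416, np.int64(160)), (417, np.int64(160)), (418, np.int64(161)), (419, np.int64(161)), (420, np.int64(171)), (421, np.int64(171))]
[{'location': [174.6, 425.7], 'p': 0.62}] [181.4 423.9]
[{'location': [174.6, 425.7], 'p': 0.62}] [160.8 427.7]
```

View pics/s6c.png

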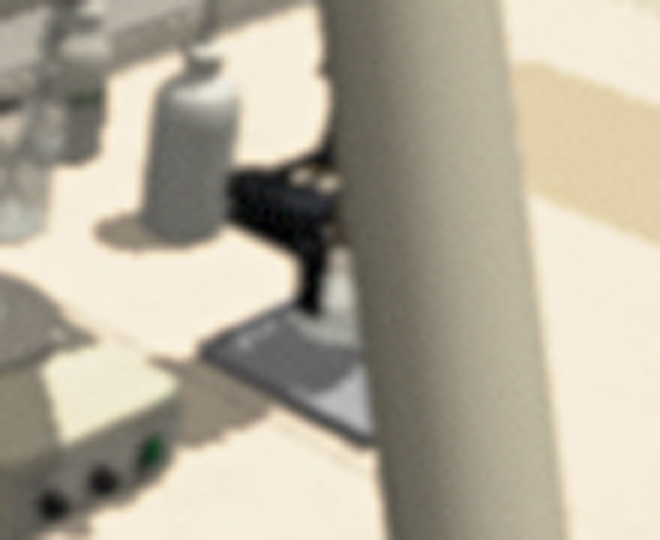

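The beaker is held upright over the tray, its bottom at about (335,330) in the crop. I'll lower it nearly to the floor.

Emit:
arm_command(motion=[[40,0,-3,10,0,0,0],[40,0,0,10,0,0,0],[40,0,0,6,0,0,0],[40,0,0,3,0,0,0],[40,0,0,2,0,0,0],[40,0,0,0,0,0,0],[40,0,0,0,0,0,0],[40,0,0,0,0,0,0]])

```text
time_s: 10.5
tcp_pos: [0.5175, -0.3852, 0.0036]
ee_rot: [[-1.0, 0.0, 0.001], [0.0, 1.0, -0.0], [-0.001, -0.0, -1.0]]
wrist_force: [-0.6, -0.6, -0.9]
gripper_width: 0.611
gripper_force: 30.0
```

Emit:
arm_command(motion=[[40,0,0,1.5,0,0,0],[40,0,0,0,0,0,0],[40,0,0,0,0,0,0]])

```text
time_s: 10.8
tcp_pos: [0.5172, -0.3851, 0.0017]
ee_rot: [[-1.0, 0.0, -0.0], [0.0, 1.0, 0.0], [0.0, 0.0, -1.0]]
wrist_force: [-0.1, 0.3, -0.3]
gripper_width: 0.61
gripper_force: 30.0
```

Expected contact is at about -0.0027, so on down in small steps.

Emit:
arm_command(motion=[[40,0,0,2,0,0,0],[40,0,0,1.5,0,0,0],[40,0,0,0,0,0,0],[40,0,0,0,0,0,0]])

```text
time_s: 11.2
tcp_pos: [0.5172, -0.3851, -0.0019]
ee_rot: [[-1.0, 0.0, -0.0], [0.0, 1.0, 0.0], [0.0, 0.0, -1.0]]
wrist_force: [0.5, -0.3, -0.4]
gripper_width: 0.617
gripper_force: 30.0
```

Emit:
arm_command(motion=[[40,0,0,0.7,0,0,0],[40,0,0,0,0,0,0],[40,0,0,0,0,0,0]])

```text
time_s: 11.5
tcp_pos: [0.5173, -0.3852, -0.0024]
ee_rot: [[-1.0, 0.0, 0.0], [0.0, 1.0, -0.0], [-0.0, -0.0, -1.0]]
wrist_force: [0.1, -0.5, -0.1]
gripper_width: 0.609
gripper_force: 30.0
```

Emit:
arm_command(motion=[[40,0,0,0.6,0,0,0],[40,0,0,0,0,0,0],[40,0,0,0,0,0,0]])

```text
time_s: 11.8
tcp_pos: [0.5176, -0.3852, -0.0025]
ee_rot: [[-1.0, 0.0, 0.001], [0.0, 1.0, -0.0], [-0.001, -0.0, -1.0]]
wrist_force: [-0.1, 1.1, 2.7]
gripper_width: 0.612
gripper_force: 30.0
```

Emit:
arm_command(motion=[[40,0,0,0.6,0,0,0],[40,0,0,0,0,0,0],[40,0,0,0,0,0,0]])

```text
time_s: 12.1
tcp_pos: [0.5178, -0.3852, -0.0025]
ee_rot: [[-1.0, -0.0, 0.001], [-0.0, 1.0, -0.001], [-0.001, -0.001, -1.0]]
wrist_force: [-0.8, 2.7, 6.3]
gripper_width: 0.613
gripper_force: 30.0
```

Contact came within 0.2 mm of prediction, so the height relation holds. Release.

Emit:
arm_command(motion=[[40,0,0,-0.8,0,0,0],[87,0,0,0,0,0,0],[87,0,0,0,0,0,0],[87,0,0,0,0,0,0],[87,0,0,0,0,0,0],[87,0,0,0,0,0,0],[87,0,0,0,0,0,0],[87,0,0,0,0,0,0]])

```text
time_s: 12.9
tcp_pos: [0.5172, -0.3851, -0.0029]
ee_rot: [[-1.0, 0.0, -0.0], [0.0, 1.0, 0.0], [0.0, 0.0, -1.0]]
wrist_force: [0.1, -0.7, 0.4]
gripper_width: 0.99
gripper_force: 0.0
```

Emit:
arm_command(motion=[[87,0,0,-15,0,0,0],[87,0,0,-30,0,0,0],[87,0,0,-40,0,0,0],[87,0,0,-40,0,0,0],[87,0,0,-40,0,0,0],[87,0,0,-40,0,0,0],[87,0,0,-25,0,0,0],[87,0,0,0,0,0,0]])

```text
time_s: 13.7
tcp_pos: [0.5191, -0.3866, 0.2342]
ee_rot: [[-1.0, -0.0, 0.01], [-0.0, 1.0, -0.006], [-0.01, -0.006, -1.0]]
wrist_force: [-0.3, 0.3, 0.7]
gripper_width: 1.0
gripper_force: 0.0
```

Emit:
arm_command(motion=[[87,1,30,0,0,0,0],[87,1,45,0,0,0,0],[87,1,45,0,0,0,0],[87,1,45,0,0,0,0],[87,1,45,0,0,0,0],[87,1,45,0,0,0,0],[87,1,45,0,0,0,0],[87,1,45,0,0,0,0]])

```text
time_s: 14.5
tcp_pos: [0.5084, -0.0385, 0.2274]
ee_rot: [[-1.0, 0.0, -0.0], [0.0, 1.0, 0.0], [0.0, 0.0, -1.0]]
wrist_force: [0.3, -0.3, -0.5]
gripper_width: 0.997
gripper_force: 0.0
```

Emit:
arm_command(motion=[[87,1,45,0,0,0,0],[87,1,45,0,0,0,0],[87,1,45,0,0,0,0],[87,1,45,0,0,0,0],[87,1,45,0,0,0,0],[87,1,45,0,0,0,0],[87,1,45,0,0,0,0],[87,1,45,0,0,0,0]])

```text
time_s: 15.3
tcp_pos: [0.5007, 0.3214, 0.2273]
ee_rot: [[-1.0, 0.0, -0.0], [0.0, 1.0, -0.0], [0.0, -0.0, -1.0]]
wrist_force: [0.1, 0.3, -0.3]
gripper_width: 1.005
gripper_force: 0.0
```

Emit:
arm_command(motion=[[87,1,30,0,0,0,0],[87,0,0,0,0,0,0],[87,0,0,0,0,0,0]])

```text
time_s: 15.6
tcp_pos: [0.4998, 0.35, 0.2266]
ee_rot: [[-1.0, -0.001, -0.001], [-0.001, 1.0, -0.001], [0.001, -0.001, -1.0]]
wrist_force: [-0.1, -0.4, -0.8]
gripper_width: 0.996
gripper_force: 0.0
```

Emit:
arm_command(motion=[[70,0.5,29,20,0,0,0],[70,0,0,40,0,0,0],[70,0,0,40,0,0,0],[70,0,0,30,0,0,0],[70,0,0,15,0,0,0],[70,0,0,0,0,0,0],[70,0,0,0,0,0,0]])

```text
time_s: 16.3
tcp_pos: [0.5006, 0.3781, 0.0831]
ee_rot: [[-1.0, 0.001, 0.001], [0.001, 1.0, 0.0], [-0.001, 0.0, -1.0]]
wrist_force: [-0.5, 0.7, -0.1]
gripper_width: 0.804
gripper_force: 0.0
```

```bash
python3 - <<'E'
from h import *
tips("s7")
s=cv2.imread("pics/s7.png");cv2.imwrite("pics/s7c.png",cv2.resize(s[190:290,210:330],None,fx=6,fy=6,interpolation=cv2.INTER_CUBIC))
S=lambda x,y:[(y+.5)/3.75-.5+130,(x+.5)/3.75-.5+245]
print("cap", S(102,430))
for k in("vial_center","cork_floor"):print(k,[(r["location"],round(r["p"],2)) for r in find_in(k,"scene")[:3]])
E
```

```text
[0.5009 0.3788 0.0838] [ 0.47 -0.3  -0.05] 0.8078703787698199
pred 235.4 285.1 [(281, np.int64(226)), (282, np.int64(227)), (283, np.int64(227)), (284, np.int64(221)), (285, np.int64(215)), (286, np.int64(111)), (287, np.int64(111)), (288, np.int64(211)), (289, np.int64(211)), (290, np.int64(211))]
pred 248.3 257.6 [(253, np.int64(224)), (254, np.int64(124)), (255, np.int64(124)), (256, np.int64(227)), (257, np.int64(230)), (258, np.int64(234)), (259, np.int64(236)), (260, np.int64(237)), (261, np.int64(237)), (262, np.int64(230))]
cap [244.3, 271.8333333333333]
vial_center [([250.2, 266.3], 0.42)]
cork_floor [([261.6, 277.5], 0.94), ([231.5, 223.1], 0.92), ([323.3, 226.7], 0.58)]
```

View pics/s7c.png

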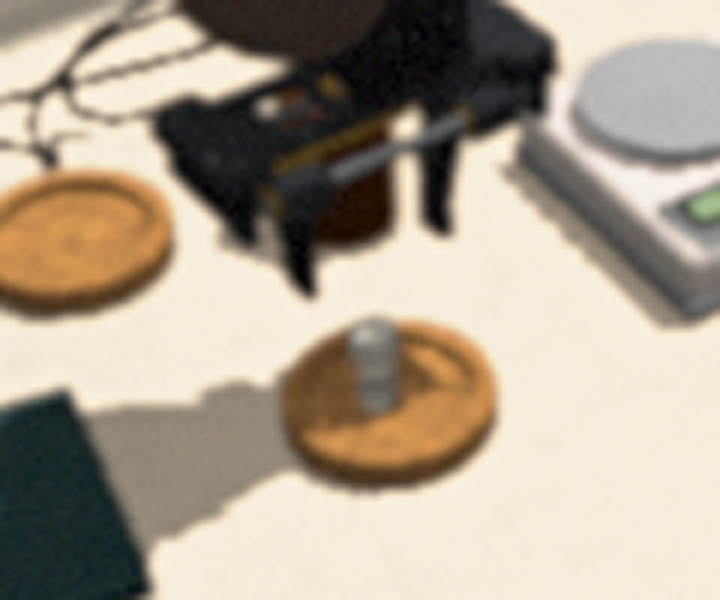

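The fingers are centred over the vial (tips mid (376,264), cap (373,335)), 48 mm above it, again giving a 38–39 mm offset. I'll lower and grip.

Emit:
arm_command(motion=[[70,1.5,0.5,20,0,0,0],[70,0,0,25,0,0,0],[70,0,0,18,0,0,0],[70,0,0,8,0,0,0],[70,0,0,2,0,0,0],[70,0,0,0,0,0,0],[70,0,0,0,0,0,0]])

```text
time_s: 17.15
tcp_pos: [0.4992, 0.3801, 0.0105]
ee_rot: [[-1.0, 0.0, 0.002], [0.0, 1.0, 0.002], [-0.002, 0.002, -1.0]]
wrist_force: [-0.1, -0.4, -0.5]
gripper_width: 0.802
gripper_force: 0.0
```

Emit:
arm_command(motion=[[15,0,0,0,0,0,0],[15,0,0,0,0,0,0],[15,0,0,0,0,0,0],[15,0,0,0,0,0,0],[15,0,0,0,0,0,0],[15,0,0,0,0,0,0],[15,0,0,0,0,0,0],[15,0,0,0,0,0,0]])

```text
time_s: 17.95
tcp_pos: [0.4984, 0.3794, 0.0091]
ee_rot: [[-1.0, 0.0, -0.0], [0.0, 1.0, -0.0], [0.0, -0.0, -1.0]]
wrist_force: [0.3, 0.1, -0.5]
gripper_width: 0.272
gripper_force: 30.0
```

Emit:
arm_command(motion=[[15,0,0,-8,0,0,0],[15,0,0,-20,0,0,0],[15,0,0,-30,0,0,0],[15,0,0,-35,0,0,0],[15,0,0,-20,0,0,0],[15,0,0,-12,0,0,0],[15,0,0,0,0,0,0],[15,0,0,0,0,0,0]])

```text
time_s: 18.75
tcp_pos: [0.4978, 0.3789, 0.1332]
ee_rot: [[-1.0, 0.001, -0.001], [0.001, 1.0, -0.001], [0.001, -0.001, -1.0]]
wrist_force: [-0.2, 0.0, -0.9]
gripper_width: 0.269
gripper_force: 30.0
```

Emit:
arm_command(motion=[[15,-5,-20,0,0,0,0],[15,-10,-35,0,0,0,0],[15,-10,-35,0,0,0,0],[15,-11,-40,0,0,0,0],[15,-11,-40,0,0,0,0],[15,-11,-40,0,0,0,0],[15,-10,-30,0,0,0,0],[15,-4,-15,0,0,0,0]])

```text
time_s: 19.55
tcp_pos: [0.5698, 0.1207, 0.1327]
ee_rot: [[-1.0, 0.004, -0.003], [0.004, 1.0, -0.002], [0.003, -0.002, -1.0]]
wrist_force: [0.6, 0.3, -0.8]
gripper_width: 0.267
gripper_force: 30.0
```

Emit:
arm_command(motion=[[15,0,0,15,0,0,0],[15,0,0,25,0,0,0],[15,0,0,15,0,0,0],[15,0,0,0,0,0,0],[15,0,0,0,0,0,0]])

```text
time_s: 20.05
tcp_pos: [0.5702, 0.1242, 0.0788]
ee_rot: [[-1.0, -0.0, -0.001], [-0.0, 1.0, -0.001], [0.001, -0.001, -1.0]]
wrist_force: [0.2, 0.8, 0.3]
gripper_width: 0.269
gripper_force: 30.0
```

Emit:
arm_command(motion=[[15,0,0,10,0,0,0],[15,0,0,6,0,0,0],[15,0,0,2,0,0,0],[15,0,0,0,0,0,0],[15,0,0,0,0,0,0]])

```text
time_s: 20.55
tcp_pos: [0.5706, 0.1244, 0.0614]
ee_rot: [[-1.0, 0.0, 0.0], [0.0, 1.0, 0.0], [-0.0, 0.0, -1.0]]
wrist_force: [0.7, -0.2, 0.1]
gripper_width: 0.269
gripper_force: 30.0
```

Emit:
arm_command(motion=[[15,0,0,0.8,0,0,0],[15,0,0,0,0,0,0],[15,0,0,0,0,0,0]])

```text
time_s: 20.85
tcp_pos: [0.5704, 0.1244, 0.0605]
ee_rot: [[-1.0, 0.0, 0.0], [0.0, 1.0, 0.0], [-0.0, 0.0, -1.0]]
wrist_force: [-0.4, -0.1, -0.7]
gripper_width: 0.272
gripper_force: 30.0
```

Emit:
arm_command(motion=[[15,0,0,1.2,0,0,0],[15,0,0,0,0,0,0],[15,0,0,0,0,0,0]])

```text
time_s: 21.15
tcp_pos: [0.5704, 0.1244, 0.0591]
ee_rot: [[-1.0, 0.0, 0.0], [0.0, 1.0, 0.0], [-0.0, 0.0, -1.0]]
wrist_force: [1.0, -0.2, -0.4]
gripper_width: 0.273
gripper_force: 30.0
```

Emit:
arm_command(motion=[[15,0,0,0.7,0,0,0],[15,0,0,0,0,0,0],[15,0,0,0,0,0,0]])

```text
time_s: 21.45
tcp_pos: [0.5705, 0.1244, 0.0586]
ee_rot: [[-1.0, 0.0, 0.0], [0.0, 1.0, 0.0], [-0.0, 0.0, -1.0]]
wrist_force: [-0.5, -0.7, 0.7]
gripper_width: 0.271
gripper_force: 30.0
```

Emit:
arm_command(motion=[[70,0,0,0,0,0,0],[70,0,0,0,0,0,0],[70,0,0,0,0,0,0],[70,0,0,0,0,0,0],[70,0,0,0,0,0,0],[70,0,0,0,0,0,0],[70,0,0,0,0,0,0]])

```text
time_s: 22.15
tcp_pos: [0.5704, 0.1243, 0.0584]
ee_rot: [[-1.0, 0.0, -0.0], [0.0, 1.0, -0.0], [0.0, -0.0, -1.0]]
wrist_force: [-0.1, 0.3, -0.7]
gripper_width: 0.773
gripper_force: 0.0
```

Emit:
arm_command(motion=[[80,0,0,-10,0,0,0],[87,0,0,-25,0,0,0],[87,0,0,-40,0,0,0],[87,0,0,-40,0,0,0],[87,0,0,-40,0,0,0],[87,0,0,-20,0,0,0],[87,0,0,0,0,0,0]])

```text
time_s: 22.85
tcp_pos: [0.5723, 0.125, 0.2386]
ee_rot: [[-1.0, -0.0, 0.009], [-0.0, 1.0, 0.003], [-0.009, 0.003, -1.0]]
wrist_force: [-0.1, 0.0, -0.5]
gripper_width: 0.996
gripper_force: 0.0
```

```bash
python3 - <<'E'
from h import *
for cam in("scene","top"):
    s=save(cam,"u_"+cam)
    for k,z in dict(vial_center=.09,cork_floor=.018,pan_center=.064,plate_center=.09,flask_center=.115).items():
        print(cam,k,[(np.round(r["location"],1),round(r["p"],2),px2w(cam,r["location"],z).round(3)) for r in find_in(k,cam)[:2]])
    # brown cork & blue liquid segmentation
    h=cv2.cvtColor(s,cv2.COLOR_RGB2HSV)
    r,c=np.round(w2px(cam,[.498,.374,.022])).astype(int)
    m=((h[...,1]>90)&(h[...,0]<25)&(h[...,2]>50)).astype(np.uint8)
    q=np.zeros_like(m);q[r-20:r+20,c-25:c+25]=m[r-20:r+20,c-25:c+25]
    n,l,st,ce=cv2.connectedComponentsWithStats(q);i=1+st[1:,4].argmax()
    print(cam,"cork",st[i],ce[i],px2w(cam,[st[i][1]+st[i][3]/2-.5,st[i][0]+st[i][2]/2-.5],.015).round(4),px2w(cam,ce[i][::-1],.018).round(4))
    r,c=np.round(w2px(cam,[.625,-.117,.1])).astype(int)
    a=h[r-15:r+15,c-15:c+15];m=((a[...,0]>80)&(a[...,0]<120)&(a[...,1]>28)).astype(np.uint8)
    n,l,st,ce=cv2.connectedComponentsWithStats(m);i=1+st[1:,4].argmax()
    print(cam,"liq",st[i]+[c-15,r-15,0,0,0],ce[i]+[c-15,r-15])
E
```

```text
scene vial_center [(array([199. , 318.5]), 0.45, array([0.581, 0.132, 0.09 ]))]
scene cork_floor [(array([259.7, 274.9]), 0.89, array([0.482, 0.383, 0.018])), (array([324.9, 225.6]), 0.8, array([0.353, 0.621, 0.018]))]
scene pan_center [(array([218.1, 328.1]), 0.77, array([0.501, 0.154, 0.064]))]
scene plate_center [(array([188.1, 369. ]), 0.56, array([ 0.524, -0.059,  0.09 ]))]
scene flask_center [(array([162.2, 361.8]), 0.79, array([ 0.651, -0.141,  0.115]))]
scene cork [257 244  36  27 796] [274.31030151 256.82286432] [0.4959 0.375  0.015 ] [0.494  0.3768 0.018 ]Traceback (most recent call last):
  File "<stdin>", line 15, in <module>
ValueError: attempt to get argmax of an empty sequence
```

Emit:
arm_command(motion=[[87,-5,-22,0,0,0,0],[87,-9,-40,0,0,0,0],[87,-9,-40,0,0,0,0],[87,-9,-40,0,0,0,0],[87,-9,-40,0,0,0,0],[87,-9,-40,0,0,0,0],[87,-5,-19,0,0,0,0],[87,0,0,0,0,0,0]])

```text
time_s: 23.95
tcp_pos: [0.6251, -0.1193, 0.2316]
ee_rot: [[-1.0, 0.004, -0.003], [0.004, 1.0, -0.0], [0.003, -0.0, -1.0]]
wrist_force: [0.2, 0.2, -0.6]
gripper_width: 0.998
gripper_force: 0.0
```

```bash
python3 - <<'E'
from h import *
tips("s8")
s=cv2.imread("pics/s8.png");cv2.imwrite("pics/s8c.png",cv2.resize(s[100:200,300:420],None,fx=6,fy=6,interpolation=cv2.INTER_CUBIC))
for z in(.09,.191): print(z,[(v+.5-o)*6 for v,o in zip(w2px("scene",[.625,-.117,z]),(100,300))])
h=cv2.cvtColor(s,cv2.COLOR_BGR2HSV)[150:185,345:385]
m=((h[...,0]>80)&(h[...,0]<120)&(h[...,1]>28)).astype(np.uint8)
n,l,st,ce=cv2.connectedComponentsWithStats(m)
print([(x[0]+345,x[1]+150,x[2],x[3],x[4]) for x in st if x[4]>15])
E
```

```text
[ 0.6249 -0.1178  0.2318] [-0.11 -0.08 -0.38] 0.9981172187495129
pred 137.4 373.8 [(369, np.int64(13)), (370, np.int64(13)), (371, np.int64(13)), (372, np.int64(13)), (373, np.int64(123)), (374, np.int64(127)), (375, np.int64(128)), (376, np.int64(128)), (377, np.int64(127)), (378, np.int64(120))]
pred 144.5 354.4 [(350, np.int64(119)), (351, np.int64(119)), (352, np.int64(120)), (353, np.int64(125)), (354, np.int64(129)), (355, np.int64(134)), (356, np.int64(134)), (357, np.int64(131)), (358, np.int64(126)), (359, np.int64(120))]
0.09 [np.float64(436.30048216445135), np.float64(371.81841261825684)]
0.191 [np.float64(296.4055233344411), np.float64(383.5902629997545)]
[(np.int32(345), np.int32(150), np.int32(40), np.int32(35), np.int32(1398))]
```

Emit:
arm_command(motion=[[87,0,0,25,0,0,0],[87,0,0,30,0,0,0],[87,0,0,20,0,0,0],[87,0,0,7,0,0,0],[87,0,0,0,0,0,0],[87,0,0,0,0,0,0]])

```text
time_s: 24.6
tcp_pos: [0.6261, -0.1162, 0.1526]
ee_rot: [[-1.0, -0.001, 0.002], [-0.001, 1.0, -0.0], [-0.002, -0.0, -1.0]]
wrist_force: [-0.6, 1.4, 0.4]
gripper_width: 1.001
gripper_force: 0.0
```

```bash
python3 - <<'E'
from h import *
tips("s9")
s=cv2.imread("pics/s9.png");cv2.imwrite("pics/s9c.png",cv2.resize(s[115:195,320:400],None,fx=7.5,fy=7.5,interpolation=cv2.INTER_CUBIC))
E
```

```text
[ 0.6263 -0.1163  0.153 ] [0.61 0.17 0.25] 0.9971375069791275
pred 155.9 371.5 [(367, np.int64(31)), (368, np.int64(31)), (369, np.int64(31)), (370, np.int64(146)), (371, np.int64(147)), (372, np.int64(147)), (373, np.int64(147)), (374, np.int64(146)), (375, np.int64(139)), (376, np.int64(136))]
pred 163.5 352.5 [(348, np.int64(140)), (349, np.int64(140)), (350, np.int64(141)), (351, np.int64(144)), (352, np.int64(152)), (353, np.int64(153)), (354, np.int64(154)), (355, np.int64(146)), (356, np.int64(141)), (357, np.int64(140))]
```

View pics/s9c.png

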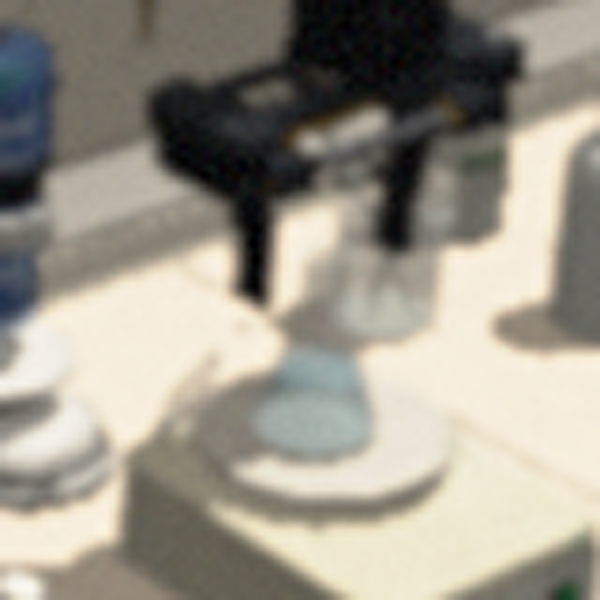

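The open fingers straddle the flask's axis (tips mid (327,269), expected axis 326 at that height; foot centre (313,430)). I'll lower to the neck and grip.

Emit:
arm_command(motion=[[87,1,-1,10,0,0,0],[87,0,0,10,0,0,0],[87,0,0,5,0,0,0],[87,0,0,0,0,0,0],[87,0,0,0,0,0,0]])

```text
time_s: 25.15
tcp_pos: [0.6243, -0.1178, 0.1263]
ee_rot: [[-1.0, 0.0, -0.0], [0.0, 1.0, -0.0], [0.0, -0.0, -1.0]]
wrist_force: [0.5, 0.7, 0.3]
gripper_width: 1.003
gripper_force: 0.0
```

Emit:
arm_command(motion=[[15,0,0,0,0,0,0],[15,0,0,0,0,0,0],[15,0,0,0,0,0,0],[15,0,0,0,0,0,0],[15,0,0,0,0,0,0],[15,0,0,0,0,0,0],[15,0,0,0,0,0,0],[15,0,0,0,0,0,0]])

```text
time_s: 25.95
tcp_pos: [0.6243, -0.1176, 0.1265]
ee_rot: [[-1.0, 0.0, 0.0], [0.0, 1.0, 0.0], [-0.0, 0.0, -1.0]]
wrist_force: [0.4, 0.3, 0.5]
gripper_width: 0.359
gripper_force: 0.4
```

Emit:
arm_command(motion=[[15,0,0,0,0,0,0],[15,0,0,0,0,0,0]])

```text
time_s: 26.15
tcp_pos: [0.6241, -0.1177, 0.1261]
ee_rot: [[-1.0, 0.0, -0.001], [0.0, 1.0, 0.0], [0.001, 0.0, -1.0]]
wrist_force: [-0.9, 0.9, -1.7]
gripper_width: 0.322
gripper_force: 30.0
```

Emit:
arm_command(motion=[[15,0,0,-4,0,0,0],[15,0,0,-8,0,0,0],[15,0,0,-10,0,0,0],[15,0,0,-8,0,0,0],[15,0,0,0,0,0,0],[15,0,0,0,0,0,0]])

```text
time_s: 26.75
tcp_pos: [0.6243, -0.1176, 0.1569]
ee_rot: [[-1.0, 0.0, 0.001], [0.0, 1.0, 0.0], [-0.001, 0.0, -1.0]]
wrist_force: [-1.2, 0.1, -0.5]
gripper_width: 0.321
gripper_force: 30.0
```

```bash
cat >> h.py <<'E'
def liq(cam="scene",X=None,n=None):
    s=save(cam,n);r,c=np.round(w2px(cam,X)).astype(int)
    a=s[r-14:r+15,c-14:c+15].astype(int)
    print("crop r,c",r-14,c-14)
    d=a[...,2]-a[...,0]
    m=(d>8).astype(np.uint8);k,l,st,ce=cv2.connectedComponentsWithStats(m)
    for i in range(1,k):
        if st[i][4]>25:
            p=np.argwhere(l==i);w,v=np.linalg.eigh(np.cov(p.T));print(st[i]+[c-14,r-14,0,0,0],ce[i].round(1)+[c-14,r-14],w.round(1),v[:,1].round(2))
E
python3 - <<'E'
from h import *
p=sense()["tcp_pos"];print(p,sense()["wrist_force"])
liq("scene",[.625,-.117,.14],"s10")
for z in (.09,.117,.16): print(np.round(w2px("scene",[.6243,-.1176,z]),1))
s=cv2.imread("pics/s9.png")[150:185,345:380].astype(int);m=((s[...,0]-s[...,2])>8).astype(np.uint8)
k,l,st,ce=cv2.connectedComponentsWithStats(m);print([(st[i],ce[i]+[345,150]) for i in range(1,k) if st[i][4]>25])
E
```

```text
[ 0.62433693 -0.11758412  0.15687327] [-1.15071135  0.05729758 -0.50138065]
crop r,c 147 348
[359 155   9   5  36] [362.9 157.1] [1.6 5.5] [0.09 1.  ]
[172.2 361.7]
[166.2 362.2]
[156.3 363.1]
[(array([12, 12, 10,  6, 43], dtype=int32), array([361.88372093, 164.72093023]))]
```

Emit:
arm_command(motion=[[15,0,0,-10,0,0,0],[15,0,0,-20,0,0,0],[15,0,0,-25,0,0,0],[15,0,0,-20,0,0,0],[15,0,0,-8,0,0,0],[15,0,0,0,0,0,0],[15,2,8,0,0,0,0],[15,4,18,0,0,0,0]])

```text
time_s: 27.6
tcp_pos: [0.6173, -0.0918, 0.2374]
ee_rot: [[-1.0, 0.002, -0.004], [0.002, 1.0, 0.0], [0.004, 0.0, -1.0]]
wrist_force: [0.5, 0.8, -0.8]
gripper_width: 0.325
gripper_force: 30.0
```

Emit:
arm_command(motion=[[15,7,27,0,0,0,0],[15,9,35,0,0,0,0],[15,9,35,0,0,0,0],[15,9,35,0,0,0,0],[15,9,35,0,0,0,0],[15,9,35,0,0,0,0],[15,9,35,0,0,0,0],[15,9,35,0,0,0,0]])

```text
time_s: 28.4
tcp_pos: [0.5467, 0.1818, 0.2378]
ee_rot: [[-1.0, 0.0, -0.003], [0.0, 1.0, -0.001], [0.003, -0.001, -1.0]]
wrist_force: [1.0, -0.1, -1.4]
gripper_width: 0.32
gripper_force: 30.0
```

Emit:
arm_command(motion=[[15,9,35,0,0,0,0],[15,9,35,0,0,0,0],[15,9,35,0,0,0,0],[15,9,35,0,0,0,0],[15,8,27,0,0,0,0],[15,6,18,0,0,0,0],[15,3,8,0,0,0,0],[15,0,0,0,0,0,0]])

```text
time_s: 29.2
tcp_pos: [0.4948, 0.3737, 0.2387]
ee_rot: [[-1.0, -0.001, -0.001], [-0.001, 1.0, -0.001], [0.001, -0.001, -1.0]]
wrist_force: [-0.8, -0.0, -0.9]
gripper_width: 0.32
gripper_force: 30.0
```

Emit:
arm_command(motion=[[15,-1,0,15,0,0,0],[15,-1,0,25,0,0,0],[15,0,0,30,0,0,0],[15,0,0,30,0,0,0],[15,0,0,30,0,0,0],[15,0,0,20,0,0,0],[15,0,0,8,0,0,0],[15,0,0,0,0,0,0]])

```text
time_s: 30.0
tcp_pos: [0.4975, 0.3719, 0.0806]
ee_rot: [[-1.0, 0.002, -0.001], [0.002, 1.0, -0.002], [0.001, -0.002, -1.0]]
wrist_force: [-0.3, -0.2, -0.0]
gripper_width: 0.326
gripper_force: 30.0
```

```bash
python3 - <<'E'
from h import *
S=sense();p=S["tcp_pos"];print(p,S["wrist_force"])
f=p[2]-.0361;print("foot",f)
liq("scene",[p[0],p[1],f+.027],"s11")
for dz in(0,.027,.034): print(np.round(w2px("scene",[p[0],p[1],f+dz]),1))
liq("top",[p[0],p[1],f+.027],"t11");print(np.round(w2px("top",[p[0],p[1],f+.027]),1))
for cam in("scene","top"):
  for k in("cork_floor","flask_center"): print(cam,k,[(np.round(r["location"],1),round(r["p"],2)) for r in find_in(k,cam)[:2]])
  print(np.round(w2px(cam,[.4975,.3737,.018]),1))
E
```

```text
[0.49746122 0.37191727 0.08059136] [-0.32346467 -0.20181437 -0.00640781]
foot 0.044491364142430774
crop r,c 228 260
[268 237  13   8  77] [274.3 240.2] [ 4.1 10.2] [-0.08  1.  ]
[249.2 274.6]
[242.5 274.2]
[240.7 274.1]
crop r,c 199 234
[213.2 248.2]
scene cork_floor [(array([230.2, 223.5]), 0.83), (array([261.9, 274.2]), 0.77)]
scene flask_center [(array([244.4, 273.9]), 0.56), (array([255.9, 346.2]), 0.38)]
[255.8 274.5]
top cork_floor [(array([159.3, 236.8]), 0.64), (array([223.4, 244.6]), 0.52)]
top flask_center [(array([194.6, 367.3]), 0.2)]
[213.8 249.6]
```

Emit:
arm_command(motion=[[15,0,1.5,8,0,0,0],[15,0,0,10,0,0,0],[15,0,0,6,0,0,0],[15,0,0,2,0,0,0],[15,0,0,0,0,0,0],[15,0,0,0,0,0,0],[15,0,0,0,0,0,0]])

```text
time_s: 31.0
tcp_pos: [0.4977, 0.3751, 0.0558]
ee_rot: [[-1.0, 0.0, 0.001], [0.0, 1.0, 0.001], [-0.001, 0.001, -1.0]]
wrist_force: [-0.3, -0.4, -0.7]
gripper_width: 0.323
gripper_force: 30.0
```

Emit:
arm_command(motion=[[15,0,0,2,0,0,0],[15,0,0,0,0,0,0],[15,0,0,0,0,0,0]])

```text
time_s: 31.3
tcp_pos: [0.4975, 0.3749, 0.0535]
ee_rot: [[-1.0, 0.0, 0.0], [0.0, 1.0, 0.0], [-0.0, 0.0, -1.0]]
wrist_force: [-0.6, 0.9, -0.9]
gripper_width: 0.323
gripper_force: 30.0
```

Emit:
arm_command(motion=[[15,0,0,1.5,0,0,0],[15,0,0,0,0,0,0],[15,0,0,0,0,0,0]])

```text
time_s: 31.6
tcp_pos: [0.4974, 0.3748, 0.0519]
ee_rot: [[-1.0, 0.0, -0.0], [0.0, 1.0, -0.0], [0.0, -0.0, -1.0]]
wrist_force: [-0.6, 1.3, -0.6]
gripper_width: 0.321
gripper_force: 30.0
```

Emit:
arm_command(motion=[[15,0,0,1.5,0,0,0],[15,0,0,0,0,0,0],[15,0,0,0,0,0,0]])

```text
time_s: 31.9
tcp_pos: [0.4974, 0.3749, 0.0504]
ee_rot: [[-1.0, 0.0, -0.0], [0.0, 1.0, -0.0], [0.0, -0.0, -1.0]]
wrist_force: [-0.6, -0.0, -1.3]
gripper_width: 0.322
gripper_force: 30.0
```

Emit:
arm_command(motion=[[15,0,0,0.7,0,0,0],[15,0,0,0,0,0,0],[15,0,0,0,0,0,0]])

```text
time_s: 32.2
tcp_pos: [0.4974, 0.3749, 0.0498]
ee_rot: [[-1.0, 0.0, -0.0], [0.0, 1.0, -0.0], [0.0, -0.0, -1.0]]
wrist_force: [-0.0, -0.5, -1.5]
gripper_width: 0.322
gripper_force: 30.0
```

Emit:
arm_command(motion=[[15,0,0,0.7,0,0,0],[15,0,0,0,0,0,0],[15,0,0,0,0,0,0]])

```text
time_s: 32.5
tcp_pos: [0.4976, 0.375, 0.0493]
ee_rot: [[-1.0, 0.0, 0.0], [0.0, 1.0, 0.0], [-0.0, 0.0, -1.0]]
wrist_force: [0.3, 0.1, 0.2]
gripper_width: 0.319
gripper_force: 30.0
```

Emit:
arm_command(motion=[[15,0,0,0.7,0,0,0],[15,0,0,0,0,0,0],[15,0,0,0,0,0,0]])

```text
time_s: 32.8
tcp_pos: [0.4978, 0.3753, 0.0492]
ee_rot: [[-1.0, -0.0, 0.001], [-0.0, 1.0, 0.001], [-0.001, 0.001, -1.0]]
wrist_force: [-0.5, 0.3, 5.7]
gripper_width: 0.324
gripper_force: 30.0
```

Contact on the recess floor (a rim contact would show 8 mm higher). Release and rise.

Emit:
arm_command(motion=[[15,0,0,-0.6,0,0,0],[87,0,0,0,0,0,0],[87,0,0,0,0,0,0],[87,0,0,0,0,0,0],[87,0,0,0,0,0,0],[87,0,0,0,0,0,0],[87,0,0,0,0,0,0],[87,0,0,0,0,0,0]])

```text
time_s: 33.6
tcp_pos: [0.4974, 0.3748, 0.0489]
ee_rot: [[-1.0, 0.0, -0.0], [0.0, 1.0, -0.0], [0.0, -0.0, -1.0]]
wrist_force: [-0.7, -0.0, -1.7]
gripper_width: 0.871
gripper_force: 0.0
```

Emit:
arm_command(motion=[[87,0,0,0,0,0,0],[87,0,0,-10,0,0,0],[87,0,0,-25,0,0,0],[87,0,0,-40,0,0,0],[87,0,0,-40,0,0,0],[87,0,0,-40,0,0,0],[87,0,0,-25,0,0,0],[87,0,0,0,0,0,0]])

```text
time_s: 34.4
tcp_pos: [0.4994, 0.3764, 0.2353]
ee_rot: [[-1.0, -0.0, 0.008], [-0.0, 1.0, 0.008], [-0.008, 0.007, -1.0]]
wrist_force: [-0.2, 0.3, 0.2]
gripper_width: 0.999
gripper_force: 0.0
```

Emit:
arm_command(motion=[[87,-1,-30,0,0,0,0],[87,-1,-45,0,0,0,0],[87,-1,-45,0,0,0,0],[87,-1,-45,0,0,0,0],[87,-1,-45,0,0,0,0],[87,-1,-45,0,0,0,0],[87,-1,-45,0,0,0,0],[87,-1,-45,0,0,0,0]])

```text
time_s: 35.2
tcp_pos: [0.5046, 0.0281, 0.2289]
ee_rot: [[-1.0, -0.0, -0.0], [-0.0, 1.0, 0.0], [0.0, 0.0, -1.0]]
wrist_force: [0.7, -0.1, 0.1]
gripper_width: 0.996
gripper_force: 0.0
```

Emit:
arm_command(motion=[[87,-1,-45,0,0,0,0],[87,-1,-45,0,0,0,0],[87,-1,-45,0,0,0,0],[87,-1,-45,0,0,0,0],[87,-1,-45,0,0,0,0],[87,-1,-45,0,0,0,0],[87,-1,-45,0,0,0,0],[87,-1,-45,0,0,0,0]])

```text
time_s: 36.0
tcp_pos: [0.5126, -0.3318, 0.2287]
ee_rot: [[-1.0, 0.0, -0.001], [0.0, 1.0, 0.0], [0.001, 0.0, -1.0]]
wrist_force: [1.0, 0.3, -0.1]
gripper_width: 1.002
gripper_force: 0.0
```

Emit:
arm_command(motion=[[87,-3,-42,0,0,0,0],[87,0,0,0,0,0,0],[87,0,0,0,0,0,0]])

```text
time_s: 36.3
tcp_pos: [0.5154, -0.3726, 0.2278]
ee_rot: [[-1.0, 0.002, -0.002], [0.002, 1.0, 0.001], [0.002, 0.001, -1.0]]
wrist_force: [0.7, 1.4, -0.4]
gripper_width: 1.0
gripper_force: 0.0
```

```bash
python3 - <<'E'
from h import *
S=sense();print(S["tcp_pos"])
liq("scene",[.4975,.375,.041],"s12")
for dz in(0,.027,.034): print(np.round(w2px("scene",[.4975,.3749,.014+dz]),1))
for cam in("scene","top"):
  if cam=="top": capture(cam)
  for k,z in dict(vial_center=.09,flask_center=.05,beaker_center=.036,cork_floor=.018,pan_center=.064,plate_center=.09).items(): print(cam,k,[(np.round(r["location"],1),round(r["p"],2),px2w(cam,r["location"],z).round(3)) for r in find_in(k,cam)[:2]])
save("top","t12")
E
```

```text
[ 0.51540205 -0.37263801  0.22778356]
crop r,c 236 260
[256.9 274.3]
[250.4 273.9]
[248.7 273.8]
scene vial_center [(array([182.4, 420.1]), 0.49, array([ 0.436, -0.241,  0.09 ]))]
scene flask_center [(array([249.9, 273.8]), 0.87, array([0.491, 0.379, 0.05 ]))]
scene beaker_center [(array([174.2, 423.3]), 0.54, array([ 0.523, -0.379,  0.036]))]
scene cork_floor [(array([232.8, 220.3]), 0.98, array([0.705, 0.453, 0.018])), (array([266.5, 279. ]), 0.87, array([0.449, 0.39 , 0.018]))]
scene pan_center [(array([217.8, 326.4]), 0.71, array([0.506, 0.157, 0.064]))]
scene plate_center [(array([186.6, 367.1]), 0.61, array([ 0.536, -0.061,  0.09 ])), (array([198.2, 319.5]), 0.18, array([0.582, 0.126, 0.09 ]))]
top vial_center []
top flask_center [(array([213. , 250.2]), 0.56, array([0.499, 0.367, 0.05 ]))]
top beaker_center []
top cork_floor [(array([210.2, 253.6]), 0.95, array([0.513, 0.357, 0.018])), (array([247.6, 192.4]), 0.81, array([0.352, 0.604, 0.018]))]
top pan_center [(array([205. , 308.9]), 0.69, array([0.538, 0.128, 0.064]))]
top plate_center [(array([195. , 369.8]), 0.67, array([ 0.583, -0.114,  0.09 ]))]
```

```bash
python3 - <<'E'
from h import *
t=cv2.imread("pics/t12.png",0)
for n,X,R,z in(("plate",[.621,-.117,.09],.0685,.09),("pan",[.571,.1245,.064],.0595,.064),("cork",[.4975,.3737,.022],.057,.022)):
    r,c=np.round(w2px("top",X)).astype(int);rad=R*412.7/(1.733-z)
    a=cv2.resize(t[r-28:r+28,c-28:c+28],None,fx=6,fy=6,interpolation=cv2.INTER_CUBIC)
    h=cv2.HoughCircles(cv2.createCLAHE(3).apply(a),cv2.HOUGH_GRADIENT,1,12,param1=60,param2=12,minRadius=int(rad*6*.95),maxRadius=int(rad*6*1.05))
    print(n,rad*6,[] if h is None else [(px2w("top",[(q[1]+.5)/6-.5+r-28,(q[0]+.5)/6-.5+c-28],z).round(4),q[2]) for q in h[0][:3]])
c=cv2.imread("pics/t12.png");r0,c0=np.round(w2px("top",[.5705,.1244,.117])).astype(int);print(r0,c0);print(c[r0-5:r0+6,c0-5:c0+6,1])
s=cv2.imread("pics/s12.png")
r0,c0=np.round(w2px("scene",[.5705,.1244,.09])).astype(int);print(r0,c0,np.round(w2px("scene",[.5705,.1244,.117])),np.round(w2px("scene",[.5705,.1244,.064])));print(s[r0-10:r0+11,c0-6:c0+7,1])
E
```

```text
plate 103.23779671332929 [(array([ 0.6588, -0.1116,  0.09  ]), np.float32(107.4))]
pan 88.27675254643498 [(array([0.5746, 0.1222, 0.064 ]), np.float32(89.2)), (array([0.5579, 0.1143, 0.064 ]), np.float32(91.4)), (array([0.5769, 0.1135, 0.064 ]), np.float32(91.4))]
cork 82.49175920514318 [(array([0.5007, 0.3721, 0.022 ]), np.float32(79.9)), (array([0.5003, 0.3638, 0.022 ]), np.float32(78.8)), (array([0.4925, 0.3704, 0.022 ]), np.float32(85.4))]
196 310
[[112 113 114 114 115 116 116 116 116 117 117]
 [ 94  94  95 107 115 115 116 116 116 117 117]
 [ 75  73  77 106 126 131 128 116 113 117 118]
 [ 70  71  88 121 139 143 140 128 118 118 118]
 [ 70  72 105 134 144 147 146 139 127 118 117]
 [ 70  73 110 137 146 148 148 144 130 118 116]
 [ 75  73  95 126 143 146 146 138 125 117 116]
 [ 99  88  80 101 128 136 129 118 114 116 116]
 [113 106  99  97 108 112 110 111 113 116 116]
 [115 114 113 110 109 108 112 115 115 116 117]
 [115 115 115 115 114 115 115 116 116 116 117]]
200 322 [193. 322.] [206. 322.]
[[237 237 237 237 237 238 236 231 226 210 192 186 188]
 [235 236 235 238 239 239 235 225 210 1
[... 361 characters left out ...]
50 126 113 115 125 139 167 184 186 189]
 [191 187 177 156 143 131 131 135 150 173 187 190 191]
 [189 186 178 155 130 124 121 120 138 171 186 190 192]
 [187 186 177 144 113  98  97 100 129 167 190 193 189]
 [190 188 177 144 113  93  94 103 129 167 184 186 187]
 [181 176 166 138 112 102 101 110 136 166 187 188 189]
 [155 141 134 120 110 108 113 120 144 167 183 187 185]
 [119 110 106 109 112 118 123 135 157 181 187 189 189]
 [103 101  98 105 114 126 137 158 174 183 188 189 186]
 [125 123 123 125 132 151 166 177 182 186 185 186 187]
 [165 163 164 164 170 173 183 186 186 186 186 187 186]
 [185 184 184 183 186 187 184 187 186 186 184 187 188]
 [185 185 185 185 186 187 183 186 186 187 187 188 185]]
```

Vial and flask stand upright where expected. Now regrasp the beaker.

Emit:
arm_command(motion=[[87,-1.5,-12,15,0,0,0],[87,0,0,35,0,0,0],[87,0,0,35,0,0,0],[87,0,0,35,0,0,0],[87,0,0,20,0,0,0],[87,0,0,0,0,0,0],[87,0,0,0,0,0,0]])

```text
time_s: 37.75
tcp_pos: [0.5177, -0.3849, 0.0885]
ee_rot: [[-1.0, 0.0, -0.001], [0.0, 1.0, -0.0], [0.001, -0.0, -1.0]]
wrist_force: [0.4, 0.7, 0.6]
gripper_width: 0.999
gripper_force: 0.0
```

Emit:
arm_command(motion=[[87,0,0,20,0,0,0],[87,0,0,25,0,0,0],[87,0,0,25,0,0,0],[87,0,0,15,0,0,0],[87,0,0,5,0,0,0],[87,0,0,0,0,0,0],[87,0,0,0,0,0,0]])

```text
time_s: 38.45
tcp_pos: [0.5189, -0.3848, 0.0005]
ee_rot: [[-1.0, -0.0, 0.002], [-0.0, 1.0, -0.001], [-0.002, -0.001, -1.0]]
wrist_force: [-0.0, 0.7, 0.0]
gripper_width: 0.998
gripper_force: 0.0
```

Emit:
arm_command(motion=[[40,0,0,0,0,0,0],[40,0,0,0,0,0,0],[40,0,0,0,0,0,0],[40,0,0,0,0,0,0],[40,0,0,0,0,0,0],[40,0,0,0,0,0,0],[40,0,0,0,0,0,0],[40,0,0,0,0,0,0]])

```text
time_s: 39.25
tcp_pos: [0.5178, -0.3841, -0.0009]
ee_rot: [[-1.0, 0.0, 0.0], [0.0, 1.0, 0.0], [-0.0, 0.0, -1.0]]
wrist_force: [-0.3, 0.4, 1.7]
gripper_width: 0.609
gripper_force: 30.0
```

Emit:
arm_command(motion=[[40,0,0,-10,0,0,0],[40,0,0,-25,0,0,0],[40,0,0,-35,0,0,0],[40,0,0,-35,0,0,0],[40,0,0,-35,0,0,0],[40,0,0,-20,0,0,0],[40,0,0,-10,0,0,0],[40,0,0,0,0,0,0]])

```text
time_s: 40.05
tcp_pos: [0.5182, -0.3845, 0.1706]
ee_rot: [[-1.0, 0.0, 0.003], [0.0, 1.0, -0.001], [-0.003, -0.001, -1.0]]
wrist_force: [0.2, -1.2, -0.4]
gripper_width: 0.61
gripper_force: 30.0
```

Emit:
arm_command(motion=[[40,-7,18,0,0,0,0],[40,-13,35,0,0,0,0],[40,-15,38,0,0,0,0],[40,-15,38,0,0,0,0],[40,-15,38,0,0,0,0],[40,-15,38,0,0,0,0],[40,-14,36,0,0,0,0],[40,-9,26,0,0,0,0]])

```text
time_s: 40.85
tcp_pos: [0.6204, -0.1147, 0.1666]
ee_rot: [[-1.0, -0.001, -0.004], [-0.001, 1.0, 0.0], [0.004, 0.0, -1.0]]
wrist_force: [0.3, -0.6, -0.6]
gripper_width: 0.612
gripper_force: 30.0
```

Emit:
arm_command(motion=[[40,0,0,0,0,0,0],[40,0,0,10,0,0,0],[40,0,0,20,0,0,0],[40,0,0,20,0,0,0],[40,0,0,10,0,0,0],[40,0,0,0,0,0,0],[40,0,0,0,0,0,0]])

```text
time_s: 41.55
tcp_pos: [0.6208, -0.118, 0.109]
ee_rot: [[-1.0, 0.001, -0.0], [0.001, 1.0, -0.0], [0.0, -0.0, -1.0]]
wrist_force: [-0.1, 0.0, 0.5]
gripper_width: 0.612
gripper_force: 30.0
```

Emit:
arm_command(motion=[[40,0,1,8,0,0,0],[40,0,0,8,0,0,0],[40,0,0,3,0,0,0],[40,0,0,1,0,0,0],[40,0,0,0,0,0,0],[40,0,0,0,0,0,0],[40,0,0,0,0,0,0]])

```text
time_s: 42.25
tcp_pos: [0.621, -0.1161, 0.0893]
ee_rot: [[-1.0, 0.0, 0.001], [0.0, 1.0, -0.0], [-0.001, -0.0, -1.0]]
wrist_force: [-0.4, -1.0, -0.6]
gripper_width: 0.607
gripper_force: 30.0
```

Emit:
arm_command(motion=[[40,0,0,0.7,0,0,0],[40,0,0,0,0,0,0],[40,0,0,0,0,0,0]])

```text
time_s: 42.55
tcp_pos: [0.6208, -0.1162, 0.0883]
ee_rot: [[-1.0, 0.0, 0.0], [0.0, 1.0, -0.0], [-0.0, -0.0, -1.0]]
wrist_force: [-0.2, 0.8, -0.9]
gripper_width: 0.612
gripper_force: 30.0
```

Emit:
arm_command(motion=[[40,0,0,0.7,0,0,0],[40,0,0,0,0,0,0],[40,0,0,0,0,0,0]])

```text
time_s: 42.85
tcp_pos: [0.6208, -0.1162, 0.0876]
ee_rot: [[-1.0, 0.0, 0.0], [0.0, 1.0, -0.0], [-0.0, -0.0, -1.0]]
wrist_force: [-0.3, 0.1, -0.5]
gripper_width: 0.608
gripper_force: 30.0
```

Emit:
arm_command(motion=[[40,0,0,0.7,0,0,0],[40,0,0,0,0,0,0],[40,0,0,0,0,0,0]])

```text
time_s: 43.15
tcp_pos: [0.6211, -0.1162, 0.0876]
ee_rot: [[-1.0, -0.0, 0.001], [-0.0, 1.0, -0.0], [-0.001, -0.0, -1.0]]
wrist_force: [-0.5, 0.7, 3.5]
gripper_width: 0.609
gripper_force: 30.0
```

Emit:
arm_command(motion=[[40,0,0,0.6,0,0,0],[40,0,0,0,0,0,0],[40,0,0,0,0,0,0]])

```text
time_s: 43.45
tcp_pos: [0.6214, -0.1162, 0.0875]
ee_rot: [[-1.0, -0.0, 0.002], [-0.0, 1.0, -0.0], [-0.002, -0.0, -1.0]]
wrist_force: [-0.8, 0.0, 5.7]
gripper_width: 0.61
gripper_force: 30.0
```

Contact; release, rise, and clear the view.

Emit:
arm_command(motion=[[40,0,0,-0.8,0,0,0],[87,0,0,0,0,0,0],[87,0,0,0,0,0,0],[87,0,0,0,0,0,0],[87,0,0,0,0,0,0],[87,0,0,0,0,0,0],[87,0,0,0,0,0,0],[87,0,0,0,0,0,0]])

```text
time_s: 44.25
tcp_pos: [0.6208, -0.1162, 0.087]
ee_rot: [[-1.0, 0.0, -0.0], [0.0, 1.0, -0.0], [0.0, -0.0, -1.0]]
wrist_force: [-1.1, 0.9, 0.8]
gripper_width: 0.994
gripper_force: 0.0
```

Emit:
arm_command(motion=[[87,0,0,-10,0,0,0],[87,0,0,-25,0,0,0],[87,0,0,-40,0,0,0],[87,0,0,-40,0,0,0],[87,0,0,-35,0,0,0],[87,0,-30,0,0,0,0],[87,0,-45,0,0,0,0],[87,0,-45,0,0,0,0]])

```text
time_s: 45.05
tcp_pos: [0.621, -0.2368, 0.2388]
ee_rot: [[-1.0, -0.002, 0.002], [-0.002, 1.0, -0.0], [-0.002, -0.0, -1.0]]
wrist_force: [1.4, 0.3, -0.8]
gripper_width: 1.003
gripper_force: 0.0
```

Emit:
arm_command(motion=[[87,10,-45,0,0,0,0],[87,10,-45,0,0,0,0],[87,10,-45,0,0,0,0],[87,10,-30,0,0,0,0],[87,0,0,0,0,0,0],[87,0,0,0,0,0,0]])

```text
time_s: 45.65
tcp_pos: [0.5802, -0.4018, 0.2374]
ee_rot: [[-1.0, 0.002, 0.0], [0.002, 1.0, 0.0], [-0.0, 0.0, -1.0]]
wrist_force: [0.9, 0.3, 0.5]
gripper_width: 1.003
gripper_force: 0.0
```

```bash
python3 - <<'E'
from h import *
print(sense()["tcp_pos"],sense()["time_s"])
P=dict(beaker_center=[.621,-.116,.124],vial_center=[.5705,.1244,.0905],flask_center=[.4975,.375,.05],plate_center=[.621,-.117,.09],dropper_center=[.377,.046,.043],amber_center=[.645,.31,.079],timer=[.38,.205,.01])
for cam in("scene","top"):
  save(cam,"z_"+cam)
  for k,X in P.items(): print(cam,k,np.round(w2px(cam,X),1),[(np.round(r["location"],1),round(r["p"],2)) for r in find_in(k,cam)[:2]])
a=cv2.imread("pics/z_top.png").astype(int);b=cv2.imread("pics/t0.png").astype(int)
for k in("dropper_center","timer","amber_center"):
  r,c=np.round(w2px("top",P[k])).astype(int);d=np.abs(a-b)[r-8:r+9,c-8:c+9].max(2);print(k,d.max(),(d>25).sum())
E
```

```text
[ 0.58024814 -0.40182454  0.23741391] 45.65
scene beaker_center [165.  362.6] [(array([165.3, 362.2]), 0.64), (array([199.3, 318.2]), 0.27)]
scene vial_center [199.4 322. ] [(array([200.3, 317.5]), 0.48)]
scene flask_center [248.2 273.7] [(array([250.4, 275. ]), 0.58)]
scene plate_center [172.6 362.2] [(array([185.2, 366.8]), 0.88)]
scene dropper_center [228.9 376.2] [(array([236.4, 375.6]), 0.73)]
scene amber_center [211.1 265.3] [(array([213.3, 262.3]), 0.96)]
scene timer [255.4 339.4] [(array([256.3, 346.8]), 0.74)]
top beaker_center [184.5 371.8] [(array([184.2, 372.8]), 0.51)]
top vial_center [196.4 310.2] []
top flask_center [213.4 248.2] [(array([213.8, 247.2]), 0.54)]
top plate_center [185.5 370.7] [(array([199. , 368.9]), 0.57)]
top dropper_center [245.3 328. ] []
top amber_center [177.  264.7] [(array([175.5, 268. ]), 0.63)]
top timer [243.3 289.4] [(array([246.3, 290.8]), 0.68)]
dropper_center 60 100
timer 59 286
amber_center 7 0
```

All three vessels are where expected. The change around the timer and dropper is uniform, which fits the arm's shadow. Handing in.

```bash
python3 -c "
from station import *
print(finish_job())"
```

```text
the job is handed in; nothing more can be done
None
```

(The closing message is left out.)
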